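# Scrub the beakers and hang up the brush

## Robot

A 7-joint arm with a two-finger parallel gripper is mounted at the origin on the work surface. World frame = base frame: x ahead of the robot, y to its left, z up, the work surface at z = 0. Lengths are in mm, angles in rad, forces in N, time in s.
With the tool pointing down it reaches from about 400 to 850 mm from the base axis. Payload 4.5 kg.
Tool frame: the origin (TCP) lies at the very end of the fingers, on their centre line; the grasp point (between the pads) lies 19 mm behind it; z points along the fingers, y is the line along which they close (so a half turn about z gives the same grasp; the last joint's range is limited). The gripper opens to 88 mm and grips with 3 to 60 N. Pads are 18 mm wide; open, the fingers measure 123 mm over their backs; the gripper's body (75 mm by 187 mm) begins 45 mm behind the grasp point.
Start: joints at [1.365, 0.689, -0.195, 1.565, 0.157, 0.902, -0.215], TCP at [148.471, -607.133, 238.743] pointing down, gripper open.
Joint ranges: [-3.01, 3.01], [-0.46, 2.08], [-1.47, 1.51], [0.13, 2.56], [-1, 4.14], [0.04, 2.09], [-2.66, 2.66]. Speed limits (rad/s): [2.57, 2.57, 3.14, 3.14, 3.14, 3.14, 3.14].

## Interface

Orientations are given as a 3x3 rotation matrix whose columns are the frame's x, y, z axes.
In Python, from cell import monitor, vision, robot gives the robot as it stands. The module is installed in compiled form; this text tells all that it offers.
- The arm moves only by the tool play_rows, never from a script. Its arguments are lists of equal length, an entry for each row: "delta_pos": the shift along the tool's x, y, z in cm, a list of three; "delta_rot": the turn, a rotation vector about the tool's x, y, z in degrees, a list of three; "claw": the opening, from -1 (shut) to 1 (fully open). A call has 1 to 10 rows; each row shifts and turns the commanded pose from where the row before left it, along the tool's axes as they then stand; what a row does not reach is not made up. A row lasts 1/8 s, in which the tool goes at most 62.5 mm and 10.7 degrees, less where a joint would pass 70% of its speed; a pose out of reach is approached as far as the arm can. A call with a gripper value outside its range is refused whole. The fingers move at their own pace and stop on an object; "newtons" is the grip in N (left out, the last holds). Time passes only in rows, so rows that do not move let the fingers close. It gives the time, the measured TCP pose, the force, the opening and the grip force at its end, in the units of the state.
- monitor.get_state(): the state, without advancing time (a new reading comes with each control period).
- vision.get_image(name): name is "scene" or "side" or "wrist"; returns a dict with "img" (420x560x3 uint8, red, green, blue), "vfov" (degrees; the focal length in pixels is half the picture's height over the tangent of half this angle, whatever the lens; pixels are square), "cx", "cy" (the principal point, pixels), "rvec" (rotation vector, rad) and "tvec" (3), from world to camera coordinates, as OpenCV has them. Camera axes: x right, y down, z forward; pixel columns grow to the right and rows downward; lengths in mm; the calibration is good to about 2 mm. The wrist camera is an equidistant fisheye: a pixel r from the principal point sees the ray r / f radians off the axis. A picture is of the moment at which its call begins. There is no depth.
- robot.hand_in(): hands the job in; it is judged then, once.
The state is a dict: "time": time; "qpos": joint angles; "qvel": joint speeds; "tau": joint torques, N m; "eef_pos": TCP position; "tcp_rot": TCP orientation; "contact_force": force on the tool from outside, world axes, zero at the start; "wrist_torque": the same for the moment, N m; "grip_width": finger opening in mm; "grip_force": force on a finger pad.
Only numpy, scipy, OpenCV 4.12 (cv2) and the standard library are available. Lean on these libraries where they do the work, as an engineer would, in place of code of your own. Each camera call takes 0.05 s, during which the arm holds its last target. There are 200 camera calls.

## Task

Wash up after the biology practical: take the long brush off its stand and scrub the inside of every beaker (there are two or three), the smallest first and the largest last, each time pushing the bristles down to the bottom, drawing them up past half the beaker's height and pushing them down to the bottom again. Hang the brush back on its stand, with its oblong eye round the stud's neck under the wide head and the handle lying level across the second post, and stand every beaker upright on the ribbed draining mat. Leave the other things on the bench where they are.

Things in the scene. Friction and masses are not known exactly. Their poses are not given: they have to be found in the camera images.
- brush: angled long beaker brush, 0.17 kg, hung on the stand at first. Origin: grip point, in the middle of the section of the level wooden handle (bar 18 mm wide, 14 mm high, from x = -45 to +97 mm); centre of mass near it. x runs along the handle from the eye (-x) to the hanging stem (+x), z up. Grip across y at the origin; both sides are free there.
- eye (a point): centre of the brush's oblong eye, 72 mm behind (-x) and 7 mm below its origin, at the underside of the steel eye plate. The plate is 5 mm thick, flush with the handle's underside; the opening is 38 mm along x by 52 mm along y, framed by bars 8 mm wide (near bar: by the handle; far bar: at the end)
- bristle_tip (a point): centre of the lower end of the bristles, 85 mm ahead (+x) of the brush's origin and 157 mm below it. The stem is thin wire above a stiff white bristle cylinder 30 mm across (33 over its tufts), 65 mm long
- stand: fixed grey brush stand with two posts. Origin on the table straight below the origin of a brush hung centred; its x then agrees with the brush's x. At x = -72 mm a post 30 mm across, ending in a flat round shoulder (52 mm across, 8 mm thick, top 182 mm up), bears the stud. Base plate 200 x 85 x 12 mm
- stud (a point): on the stud's axis, at the shoulder (182 mm up), where eye rests. Neck 10 mm across, 18 mm high; on it a round flat head 44 mm across, 5 mm thick: wider than the eye is long. To unhook: shift the brush 9 mm to +x, tilt it 0.5 rad stem end up so the near bar clears the head, slide it 19 mm to -x until the far bar clears the rim, lift. Hang it in reverse
- cradle (a point): centre of the flat top of the stand's second post, 182 mm up, at x = +45 mm of the stand; 14 mm (x) by 30 mm (y). The handle of the hung brush lies on it
- beaker_small: open frosted round beaker, 56 mm across, 66 mm tall, wall 3 mm, heavy floor 8 mm thick, 0.14 kg. Origin: centre of its underside, z up. May be absent
- beaker_medium: same kind, 62 mm across, 76 mm tall, 0.17 kg. May be absent
- beaker_large: same kind, 68 mm across, 86 mm tall, 0.21 kg. May be absent
- mat: fixed dark rubber draining mat with grey ribs, 180 (its x) x 270 (its y) mm, 4 mm thick, no rim. Origin: centre of its underside
- specimen_pot: bystander, loose: small open frosted pot, 36 mm across, 36 mm tall
- slide_box: bystander, loose: red slide box 50 x 90 x 28 mm
- carton_a: bystander, loose: small white carton, 30 mm cube
- carton_b: bystander, loose: small brown carton 35 x 45 x 25 mm
- petri_dish: bystander, loose: closed flat dish, 70 mm across, 16 mm tall
- spatula: bystander, loose: thin steel spatula with a handle, 130 mm long, lying flat
Things that resemble listed ones, but are neither listed nor needed, are in the scene too. Leave any yellow look-alike of the stand alone. Leave any orange look-alike of the beaker_medium alone.

How it is judged (in metres and radians):
On the way, in this order (a step that is already met when the one before it is completed fails the run):
1. bristles at the bottom of the small beaker (tip within 16 mm of its inner floor) (z of bristle_tip in the frame of beaker_small below 0.024 m and x of bristle_tip in the frame of beaker_small between -0.03 and 0.03 m and y of bristle_tip in the frame of beaker_small between -0.03 and 0.03 m), for 0.1 s.
2. bristles drawn up inside the small beaker, tip above half its height (z of bristle_tip in the frame of beaker_small between 0.033 and 0.066 m and x of bristle_tip in the frame of beaker_small between -0.03 and 0.03 m and y of bristle_tip in the frame of beaker_small between -0.03 and 0.03 m), for 0.1 s.
3. bristles at the bottom of the small beaker again (all of step 1), for 0.1 s.
4. bristles at the bottom of the medium beaker (tip within 16 mm of its inner floor) (z of bristle_tip in the frame of beaker_medium below 0.024 m and x of bristle_tip in the frame of beaker_medium between -0.03 and 0.03 m and y of bristle_tip in the frame of beaker_medium between -0.03 and 0.03 m), for 0.1 s.
5. bristles drawn up inside the medium beaker, tip above half its height (z of bristle_tip in the frame of beaker_medium between 0.038 and 0.076 m and x of bristle_tip in the frame of beaker_medium between -0.03 and 0.03 m and y of bristle_tip in the frame of beaker_medium between -0.03 and 0.03 m), for 0.1 s.
6. bristles at the bottom of the medium beaker again (all of step 4), for 0.1 s.
7. bristles at the bottom of the large beaker (tip within 16 mm of its inner floor) (z of bristle_tip in the frame of beaker_large below 0.024 m and x of bristle_tip in the frame of beaker_large between -0.03 and 0.03 m and y of bristle_tip in the frame of beaker_large between -0.03 and 0.03 m), for 0.1 s.
8. bristles drawn up inside the large beaker, tip above half its height (z of bristle_tip in the frame of beaker_large between 0.043 and 0.086 m and x of bristle_tip in the frame of beaker_large between -0.03 and 0.03 m and y of bristle_tip in the frame of beaker_large between -0.03 and 0.03 m), for 0.1 s.
9. bristles at the bottom of the large beaker again (all of step 7), for 0.1 s.
At the end, for the whole second after the job is handed in: Brush at rest on its stand: eye within 25 mm of the stud axis, under the head, within about 6 mm of the shoulder; handle level within 0.1 rad, along the stand x within 0.25 rad. Each beaker at rest on the mat, upright within 0.08 rad, within 80 mm (x), 125 mm (y) of the mat centre (horizontal distance between eye and stud below 0.025 m and z of eye in the frame of stand between 0.176 and 0.189 m and angle between brush's own z axis and vertical below 0.1 rad and angle between the x axis of brush and the x axis of stand, either way round below 0.25 rad and x of bristle_tip in the frame of stand above 0 m and linear speed of each of brush, beaker_small, beaker_medium, beaker_large below 0.02 m/s and x of beaker_small in the frame of mat between -0.08 and 0.08 m and y of beaker_small in the frame of mat between -0.125 and 0.125 m and z of beaker_small in the frame of mat between 0.002 and 0.008 m and angle between each of beaker_small, beaker_medium, beaker_large's own z axis and vertical below 0.08 rad and x of beaker_medium in the frame of mat between -0.08 and 0.08 m and y of beaker_medium in the frame of mat between -0.125 and 0.125 m and z of beaker_medium in the frame of mat between 0.002 and 0.008 m and x of beaker_large in the frame of mat between -0.08 and 0.08 m and y of beaker_large in the frame of mat between -0.125 and 0.125 m and z of beaker_large in the frame of mat between 0.002 and 0.008 m); the robot touches nothing.
It fails at once if a bystander on the bench is moved by more than 40 mm (distance of any of specimen_pot, slide_box, carton_a, carton_b, petri_dish, spatula from where it was at the start of the episode above 0.04 m).
Of beaker_small, beaker_medium, beaker_large only 2 to 3 are there at a start; the rules pass over those that are not, and their reading is None.
At some moment in a run one of beaker_small, beaker_medium, beaker_large may be knocked a few centimetres aside while the robot is not near it.
It also fails if it takes over 210 s, if anything falls off the work surface, if the arm or the gripper's body presses on something with over 40 N, if the wrist force passes 120 N, or if a joint passes its speed limit or range.

## Working session

There is one attempt and no reset: what is moved stays moved. The work goes in short steps, Python scripts to look and compute and a tool call to move; the robot and the scene stay as the last step left them, time stands still between calls to the robot, and variables do not carry over. Pictures are saved under pics/ and viewed, at most 15 in all, crops included, and the job is handed in when it is done.

Besides the shell and the picture viewer there is one more tool, called after "Request:" as name(argument=value, ...), one argument or row to a line, values as JSON. play_rows: Moves the arm, as the interface text tells. Its arguments: {"type":"object","properties":{"delta_pos":{"type":"array","items":{"type":"array","items":{"type":"number"}}},"delta_rot":{"type":"array","items":{"type":"array","items":{"type":"number"}}},"claw":{"type":"array","items":{"type":"number"}},"newtons":{"type":"number"}},"required":["delta_pos","delta_rot","claw"]}

```bash
mkdir -p pics; cat > h.py <<'E'
import numpy as np, cv2
from cell import monitor, vision, robot
def get(name):
    d=vision.get_image(name); np.save(f'{name}.npy',d,allow_pickle=True); return d
def load(name): return np.load(f'{name}.npy',allow_pickle=True).item()
def ray(d,u,v):
    f=210/np.tan(np.radians(d['vfov'])/2); x,y=u-d['cx'],v-d['cy']
    if d.get('fish'):
        r=np.hypot(x,y); t=r/f; c=np.array([x/r*np.sin(t),y/r*np.sin(t),np.cos(t)]) if r>0 else np.array([0,0,1.])
    else: c=np.array([x/f,y/f,1.])
    R=cv2.Rodrigues(np.array(d['rvec'],float))[0]; o=-R.T@np.array(d['tvec'],float).ravel()
    w=R.T@c; return o,w/np.linalg.norm(w)
def onz(d,u,v,z):
    o,w=ray(d,u,v); return o+w*(z-o[2])/w[2]
def two(da,pa,db,pb):
    a,u=ray(da,*pa); b,w=ray(db,*pb)
    s=np.linalg.lstsq(np.c_[u,-w],b-a,rcond=None)[0]; p,q=a+s[0]*u,b+s[1]*w
    return (p+q)/2,np.linalg.norm(p-q)
def proj(d,P):
    f=210/np.tan(np.radians(d['vfov'])/2); R=cv2.Rodrigues(np.array(d['rvec'],float))[0]
    c=R@np.asarray(P,float)+np.array(d['tvec'],float).ravel()
    if d.get('fish'):
        r=np.hypot(c[0],c[1]); t=np.arctan2(r,c[2]); return np.array([d['cx']+f*t*c[0]/r,d['cy']+f*t*c[1]/r])
    return np.array([d['cx']+f*c[0]/c[2],d['cy']+f*c[1]/c[2]])
def save(d,fn,box=None,s=1):
    im=d['img'][...,::-1]
    if box: im=im[box[1]:box[3],box[0]:box[2]]
    cv2.imwrite('pics/'+fn,cv2.resize(im,None,fx=s,fy=s,interpolation=cv2.INTER_CUBIC))
E
python3 - <<'E'
from h import *
for n in('scene','side','wrist'):
    d=get(n)
    if n=='wrist': d['fish']=1; np.save('wrist.npy',d,allow_pickle=True)
    save(d,n+'0.png',None,1.4); R=cv2.Rodrigues(np.array(d['rvec'],float))[0]
    print(n,d['vfov'],d['cx'],d['cy'],(-R.T@np.array(d['tvec']).ravel()).round(),R[2].round(2))
s=monitor.get_state(); print(s['tcp_rot'],s['eef_pos'],s['grip_width'])
E
```

```text
scene 55.80472855440204 284.3997726127709 204.3240207168085 [1237.  433.  932.] [-0.62 -0.33 -0.71]
side 54.08400348820647 279.15645018807567 208.3519800229327 [ 508. -677.  801.] [ 0.04  0.74 -0.67]
wrist 65.70646984690485 280.641704136208 206.05745769039436 [ 215. -591.  384.] [-0.26 -0.06 -0.96]
[[ 9.71369949e-01  2.37571564e-01 -4.15951350e-04]
 [ 2.37571912e-01 -9.71369040e-01  1.33246362e-03]
 [-8.74867969e-05 -1.39313347e-03 -9.99999026e-01]] [ 148.31156421 -606.65850872  238.10434344] 88.27756825235414
```

View pics/scene0.png

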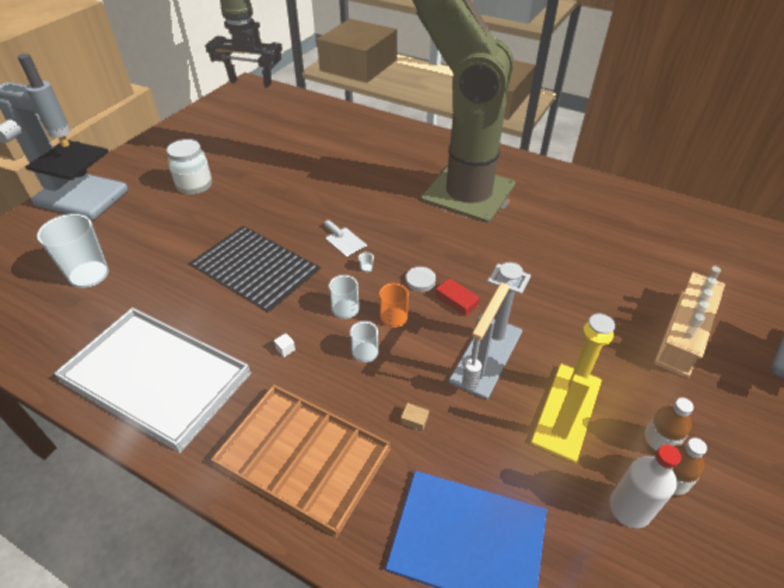

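View pics/side0.png

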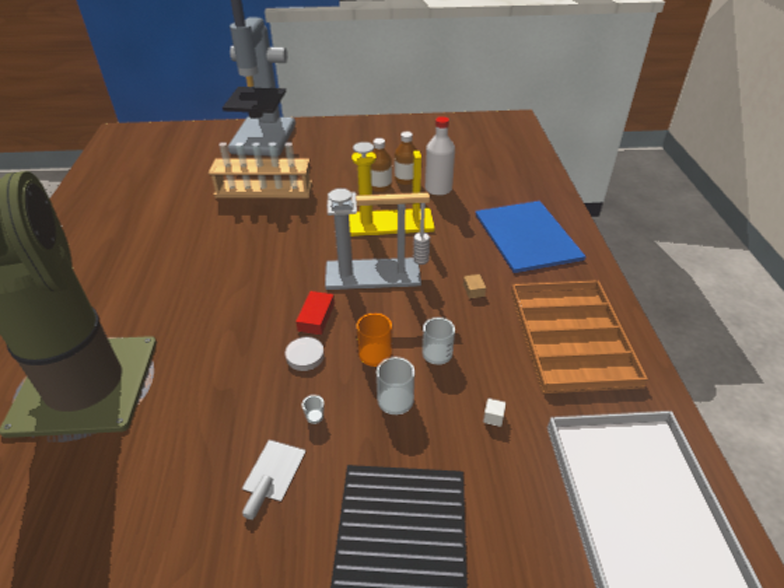

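The scene view shows the stand (about 490,340 in the 784-wide picture), two clear beakers at (344,297) and (364,342), the orange one at (394,305) and the mat at (255,265). The side view shows the same things: beakers at (395,385) and (438,340), stand at (373,240). I'll zoom in to measure.

```bash
python3 - <<'E'
from h import *
a=load('scene')['img'][180:290,210:380]; b=load('side')['img'][125:300,220:340]
A=cv2.resize(a,None,fx=4.7,fy=4.7,interpolation=cv2.INTER_CUBIC)
save(load('scene'),'sc1.png',(215,180,385,290),4.7)
save(load('side'),'sd1.png',(215,125,355,300),3.4)
E
```

```text
(no output)
```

View pics/sc1.png

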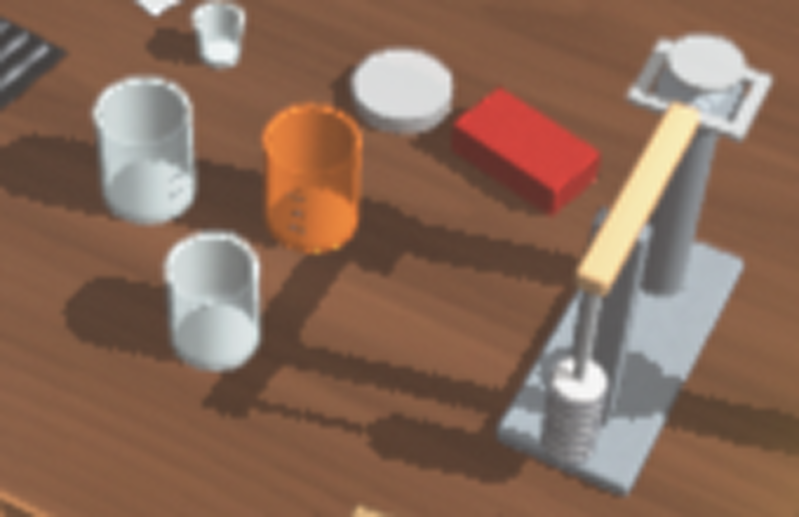

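View pics/sd1.png

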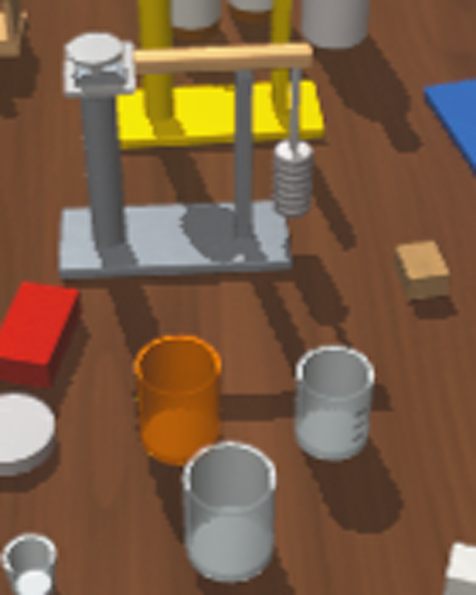

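```bash
cat > m.py <<'E'
from h import *
A=load('scene');B=load('side')
S=lambda x,y:(215+x/4.7-.4,180+y/4.7-.4); D=lambda x,y:(215+x/3.4-.35,125+y/3.4-.35)
for n,s,d in[('A rim',(143,110),(230,473)),('B rim',(213,268),(335,375)),('orange rim',(313,137),(178,367)),('head',(708,62),(98,47)),
  ('handle end',(597,281),(311,52)),('tip',(570,455),(292,210)),('box',(527,147),(40,330)),('cartonb',(0,0),(423,262))]:
    p,e=two(A,S(*s),B,D(*d)); print(n,p.round(1),round(e,1))
def wid(d,C,l,r,z):
    p,q=onz(d,*C(*l),z),onz(d,*C(*r),z); return np.linalg.norm(p-q).round(1),((p+q)/2).round(1)
for z in(66,76,86):
    print(z,'A',wid(A,S,(94,112),(193,112),z),wid(B,D,(184,475),(275,475),z),'B',wid(A,S,(166,270),(260,270),z),wid(B,D,(297,375),(374,375),z))
for c in[(743,262),(627,492),(498,435)]: print('base s',onz(A,*S(*c),12).round(1))
for c in[(62,268),(290,262),(322-0,0)][:2]: print('base d',onz(B,*D(*c),12).round(1))
for c in[(770,80),(745,133),(628,97),(660,40)]: print('eye s',onz(A,*S(*c),187).round(1))
print('head s',onz(A,*S(708,62),205),'d',onz(B,*D(98,47),205))
for c in[(671,108),(700,113),(610,290),(578,278)]: print('handle s',onz(A,*S(*c),196).round(1))
# mat corners
m=cv2.inRange(A['img'],(0,0,0),(75,75,75))
for c in[(192,266),(245,228),(319,267),(267,308)]: print('mat s',onz(A,c[0]/1.4,c[1]/1.4,4).round(1))
for c in[(346,467),(464,472)]: print('mat d',onz(B,c[0]/1.4,c[1]/1.4,4).round(1))
for n,c,z in[('pot',(367,262),18),('petri',(421,277),16),('cartonA',(285,345),15),('cartonB',(415,415),12),('spat',(332,228),5),('spat',(365,240),2)]: print(n,onz(A,c[0]/1.4,c[1]/1.4,z).round())
E
python3 m.py
```

```text
A rim [546.1 -67.   76.7] 0.5
B rim [628.9  33.7  62.6] 2.4
orange rim [513.7  38.8  74. ] 3.7
head [463.3 265.6 204.1] 2.6
handle end [631.3 269.1 190.3] 3.9
tip [622.5 270.4  25.9] 0.2
box [404.3 144.1  17.4] 4.6
cartonb [660.2 -70.7 260.7] 2.3
66 A (np.float64(64.5), array([538.6, -71.9,  66. ])) (np.float64(61.9), array([546.3, -59.9,  66. ])) B (np.float64(56.5), array([631.4,  36.5,  66. ])) (np.float64(56.2), array([629.6,  29.5,  66. ]))
76 A (np.float64(63.7), array([546.7, -66. ,  76. ])) (np.float64(61.1), array([545.8, -68.3,  76. ])) B (np.float64(55.9), array([638.4,  41. ,  76. ])) (np.float64(55.4), array([628. ,  19.9,  76. ]))
86 A (np.float64(63.0), array([554.7, -60.2,  86. ])) (np.float64(60.2), array([545.3, -76.7,  86. ])) B (np.float64(55.2), array([645.4,  45.6,  86. ])) (np.float64(54.6), array([626.3,  10.2,  86. ]))
base s [422.5 307.   12. ]
base s [620.7 306.9  12. ]
base s [620.8 224.8  12. ]
base d [421.4 222.6  12. ]
base d [616.  217.5  12. ]
eye s [440.1 298.4 187. ]
eye s [487.5 300.1 187. ]
eye s [492.7 232.2 187. ]
eye s [439.4 230.8 187. ]
head s [462.48936214 266.08841706 205.        ] d [464.25582906 262.42346457 205.        ]
handle s [498.1 258.9 196. ]
handle s [493.9 274.5 196. ]
handle s [636.  279.1 196. ]
handle s [636.6 261.7 196. ]
mat s [ 611.8 -461.1    4. ]
mat s [ 436.9 -442.3    4. ]
mat s [ 465.8 -191.6    4. ]
mat s [ 633.7 -218.1    4. ]
mat d [ 461.7 -196.3    4. ]
mat d [ 642.  -216.1    4. ]
pot [407. -91.  18.]
petri [388.  45.  16.]
cartonA [ 706. -113.   15.]
cartonB [722. 201.  12.]
spat [ 328. -245.    5.]
spat [ 324. -147.    2.]
```

```bash
cat > plan.py <<'E'
from h import *
from scipy.spatial.transform import Rotation as Ro
import json
def RT(yaw=0,tilt=0):  # tool down, x along yaw, tilt: +x end up
    D=np.diag([1.,-1,-1]); return Ro.from_euler('z',yaw).as_matrix()@Ro.from_euler('y',-tilt).as_matrix()@D
def cur():
    s=monitor.get_state(); return np.array(s['eef_pos'],float),np.array(s['tcp_rot'],float),s
def rows(wps,p=None,R=None,dp=2,dr=1):
    """wps: (pos,R,n). prints rows"""
    if p is None: p,R,_=cur()
    P=[];W=[]
    for q,Q,n in wps:
        q=np.array(q,float); p0,R0=p.copy(),R.copy(); rv=Ro.from_matrix(R0.T@Q).as_rotvec()
        for i in range(1,n+1):
            pt=p0+(q-p0)*i/n; Rt=R0@Ro.from_rotvec(rv*i/n).as_matrix()
            a=(R.T@(pt-p)/10).round(dp); w=np.degrees(Ro.from_matrix(R.T@Rt).as_rotvec()).round(dr)
            P.append((a+0).tolist());W.append((w+0).tolist()); p=p+R@a*10; R=R@Ro.from_rotvec(np.radians(w)).as_matrix()
    for i in range(0,len(P),10): print(json.dumps(P[i:i+10]),'\n',json.dumps(W[i:i+10]))
    print('end',p.round(1))
def brush(eye,yaw,tilt,g=(0,0)):
    """TCP pose so that eye pt at eye; g = grasp offset (x,z) of grasp point in brush frame"""
    B=Ro.from_euler('z',yaw).as_matrix()@Ro.from_euler('y',-tilt).as_matrix()
    return np.array(eye)+B@np.array([72+g[0],0,7-19+g[1]]),RT(yaw,tilt)
E
python3 - <<'E'
from plan import *
rows([((500,-330,330),RT(),10),((536,267,300),RT(),14)],dp=1)
E
```

```text
[[4.1, -1.9, -0.9], [4.0, -1.9, -0.9], [4.0, -2.0, -1.0], [3.9, -2.2, -0.9], [3.9, -2.2, -0.9], [3.8, -2.4, -0.9], [3.8, -2.4, -0.9], [3.7, -2.5, -0.9], [3.6, -2.6, -1.0], [3.6, -2.6, -0.9]] 
 [[0.0, 0.0, 1.4], [0.0, 0.0, 1.3], [0.0, 0.0, 1.4], [0.0, 0.0, 1.4], [0.0, 0.0, 1.4], [0.0, 0.0, 1.3], [-0.1, 0.0, 1.4], [0.0, 0.0, 1.4], [0.0, 0.0, 1.4], [0.0, 0.0, 1.3]]
[[0.3, -4.3, 0.2], [0.2, -4.2, 0.2], [0.3, -4.3, 0.2], [0.2, -4.3, 0.3], [0.3, -4.2, 0.2], [0.3, -4.3, 0.2], [0.2, -4.3, 0.2], [0.3, -4.2, 0.2], [0.3, -4.3, 0.2], [0.2, -4.3, 0.2]] 
 [[0.0, 0.0, 0.0], [0.0, 0.0, 0.0], [0.0, 0.0, 0.0], [0.0, 0.0, 0.0], [0.0, 0.0, 0.0], [0.0, 0.0, 0.0], [0.0, 0.0, 0.0], [0.0, 0.0, 0.0], [0.0, 0.0, 0.0], [0.0, 0.0, 0.0]]
[[0.3, -4.2, 0.3], [0.2, -4.3, 0.2], [0.3, -4.3, 0.2], [0.3, -4.2, 0.2]] 
 [[0.0, 0.0, 0.0], [0.0, 0.0, 0.0], [0.0, 0.0, 0.0], [0.0, 0.0, 0.0]]
end [536.4 266.5 299.9]
```

Request:
play_rows(
  delta_pos=[
    [4.1, -1.9, -0.9],
    [4.0, -1.9, -0.9],
    [4.0, -2.0, -1.0],
    [3.9, -2.2, -0.9],
    [3.9, -2.2, -0.9],
    [3.8, -2.4, -0.9],
    [3.8, -2.4, -0.9],
    [3.7, -2.5, -0.9],
    [3.6, -2.6, -1.0],
    [3.6, -2.6, -0.9],
  ],
  delta_rot=[
    [0, 0, 1.4],
    [0, 0, 1.3],
    [0, 0, 1.4],
    [0, 0, 1.4],
    [0, 0, 1.4],
    [0, 0, 1.3],
    [0, 0, 1.4],
    [0, 0, 1.4],
    [0, 0, 1.4],
    [0, 0, 1.3],
  ],
  claw=[1, 1, 1, 1, 1, 1, 1, 1, 1, 1],
)

```text
time: 1.4
eef_pos: [500.9, -329.8, 330.9]
tcp_rot: [[1.0, 0.0, -0.001], [0.0, -1.0, 0.0], [-0.001, -0.0, -1.0]]
contact_force: [0.7, 0.2, -0.9]
grip_width: 88.2
grip_force: 0.0
```

Request:
play_rows(
  delta_pos=[
    [0.3, -4.3, 0.2],
    [0.2, -4.2, 0.2],
    [0.3, -4.3, 0.2],
    [0.2, -4.3, 0.3],
    [0.3, -4.2, 0.2],
    [0.3, -4.3, 0.2],
    [0.2, -4.3, 0.2],
    [0.3, -4.2, 0.2],
    [0.3, -4.3, 0.2],
    [0.2, -4.3, 0.2],
  ],
  delta_rot=[
    [0, 0, 0],
    [0, 0, 0],
    [0, 0, 0],
    [0, 0, 0],
    [0, 0, 0],
    [0, 0, 0],
    [0, 0, 0],
    [0, 0, 0],
    [0, 0, 0],
    [0, 0, 0],
  ],
  claw=[1, 1, 1, 1, 1, 1, 1, 1, 1, 1],
)

```text
time: 2.65
eef_pos: [525.5, 97.4, 309.4]
tcp_rot: [[1.0, 0.001, -0.0], [0.001, -1.0, -0.0], [-0.0, 0.0, -1.0]]
contact_force: [1.2, 0.0, 0.2]
grip_width: 88.1
grip_force: 0.0
```

Request:
play_rows(
  delta_pos=[
    [0.3, -4.2, 0.3],
    [0.2, -4.3, 0.2],
    [0.3, -4.3, 0.2],
    [0.3, -4.2, 0.2],
    [0, 0, 0],
    [0, 0, 0],
  ],
  delta_rot=[
    [0, 0, 0],
    [0, 0, 0],
    [0, 0, 0],
    [0, 0, 0],
    [0, 0, 0],
    [0, 0, 0],
  ],
  claw=[1, 1, 1, 1, 1, 1],
)

```text
time: 3.4
eef_pos: [536.5, 265.1, 300.3]
tcp_rot: [[1.0, 0.0, -0.001], [0.0, -1.0, -0.002], [-0.001, 0.002, -1.0]]
contact_force: [-0.5, 0.1, 0.2]
grip_width: 88.3
grip_force: 0.0
```

```bash
python3 - <<'E'
from plan import *
p,R,s=cur(); print(p.round(1),R.round(4),s['qpos'])
d=get('wrist'); d['fish']=1; np.save('wrist.npy',d,allow_pickle=True); save(d,'w1.png',None,1.4)
for P in[(464,266,205),(536,267,196),(633,269,196)]: print(proj(d,P).round(1)*1.4)
E
```

```text
[536.5 265.1 300.3] [[ 1.0e+00  1.0e-04 -6.0e-04]
 [ 1.0e-04 -1.0e+00 -1.5e-03]
 [-6.0e-04  1.5e-03 -1.0e+00]] [-0.45795035  0.58429997 -0.13594169  1.57079656  0.09049763  0.99393646
 -2.19180251]
[389.34 406.  ]
[387.38 287.7 ]
[383.6  114.24]
```

View pics/w1.png

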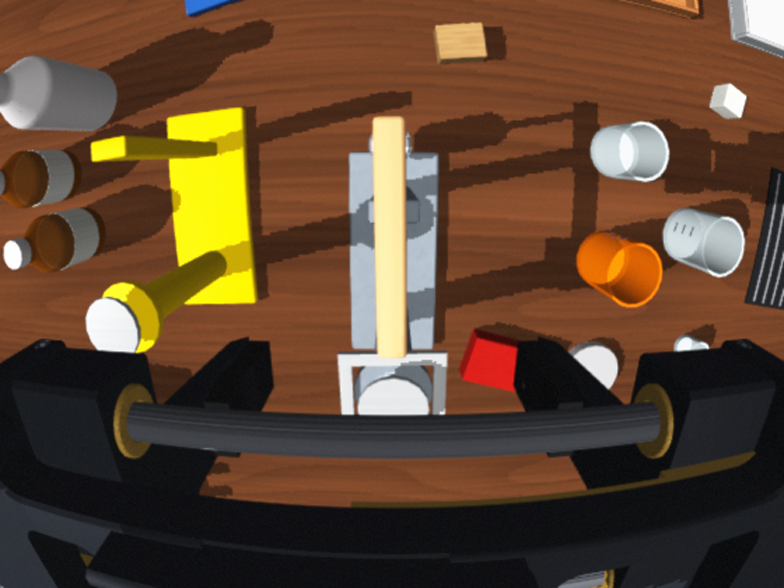

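The wrist view looks straight down on the brush: handle from (391,356) to (388,118), eye frame from (340,355) to (446,355), head at (394,400). I'll measure them.

```bash
python3 - <<'E'
from plan import *
d=load('wrist')
q=lambda u,v,z:onz(d,u/1.4,v/1.4,z).round(1)
for n,u,v,z in[('h0l',377,355,196),('h0r',406,356,196),('h1l',372,119,196),('h1r',403,119,196),('eyeL',338,354,187),('eyeR',447,354,187),('headL',357,403,205),('headR',431,403,205),('b',349,153,12),('b',438,153,12),('b',350,347,12),('b',436,347,12),('cradleL',370,220,182),('cradleR',419,220,182)]: print(n,q(u,v,z))
E
```

```text
h0l [494.2 273.4 196. ]
h0r [493.5 256.  196. ]
h1l [630.4 275.2 196. ]
h1r [630.4 258.5 196. ]
eyeL [490.7 298.  187. ]
eyeR [490.7 230.1 187. ]
headL [466.  285.6 205. ]
headR [466.  240.8 205. ]
b [616.6 305.   12. ]
b [616.7 221.1  12. ]
b [421.2 307.9  12. ]
b [421.2 218.8  12. ]
cradleL [573.  277.2 182. ]
cradleR [573.  248.7 182. ]
```

Request:
play_rows(
  delta_pos=[
    [0, 0, 3.0],
    [0, 0, 3.0],
    [0, 0, 3.0],
    [0, 0, 2.5],
    [0, 0, 1.4],
    [0, 0, 0],
    [0, 0, 0],
  ],
  delta_rot=[
    [0, 0, -0.4],
    [0, 0, -0.4],
    [0, 0, 0],
    [0, 0, 0],
    [0, 0, 0],
    [0, 0, 0],
    [0, 0, 0],
  ],
  claw=[0.5, 0.5, 0.2, 0, 0, 0, 0],
)

```text
time: 4.32
eef_pos: [537.4, 266.1, 172.7]
tcp_rot: [[1.0, 0.014, 0.002], [0.014, -1.0, 0.001], [0.002, -0.001, -1.0]]
contact_force: [-0.4, 0.3, 0.6]
grip_width: 43.7
grip_force: 0.0
```

Request:
play_rows(
  delta_pos=[
    [0, 0, 0],
    [0, 0, 0],
    [0, 0, 0],
    [0, 0, 0],
    [0, 0, 0],
    [0, 0, 0],
    [0, 0, 0],
    [0, 0, 0],
  ],
  delta_rot=[
    [0, 0, 0],
    [0, 0, 0],
    [0, 0, 0],
    [0, 0, 0],
    [0, 0, 0],
    [0, 0, 0],
    [0, 0, 0],
    [0, 0, 0],
  ],
  claw=[-0.5, -1, -1, -1, -1, -1, -1, -1],
  newtons=40,
)

```text
time: 5.32
eef_pos: [536.7, 266.2, 172.0]
tcp_rot: [[1.0, 0.015, 0.0], [0.015, -1.0, 0.0], [0.0, -0.0, -1.0]]
contact_force: [-1.1, -1.9, 5.9]
grip_width: 16.7
grip_force: 40.0
```

```bash
python3 - <<'E'
from plan import *
p,R,_=cur(); y=.015; g=(0,2)
e0=np.array([p[0]-72,p[1],182.])
w=lambda dx,z,t,n:(*brush(e0+[dx,0,z],y,t,g),n)
w1=[w(0,1,0,1),w(9.5,1.5,0,3)]+[w(9.5,1.5+16.5*np.sin(t)/np.sin(.5),t,1) for t in np.linspace(0,.5,7)[1:]]
rows(w1,p,R)
p1,R1=w1[-1][:2]
rows([w(-10.5,18,.5,5),w(-10.5,58,.5,4)],p1,R1)
E
```

```text
[[0.0, -0.11, -0.1], [0.32, 0.01, -0.02], [0.31, 0.0, -0.01], [0.32, 0.01, -0.02], [0.06, 0.0, -0.89], [0.08, 0.0, -0.88], [0.11, 0.0, -0.88], [0.12, 0.0, -0.87], [0.15, 0.0, -0.86], [0.16, 0.0, -0.83]] 
 [[0.0, 0.0, 0.0], [0.0, 0.0, 0.0], [0.0, 0.0, 0.0], [0.0, 0.0, 0.0], [0.0, 4.8, 0.0], [0.0, 4.7, 0.0], [0.0, 4.8, 0.0], [0.0, 4.8, 0.0], [0.0, 4.7, 0.0], [0.0, 4.8, 0.0]]
end [542.2 267.2 225.7]
[[-0.35, -0.01, -0.19], [-0.35, 0.0, -0.19], [-0.35, -0.01, -0.2], [-0.35, 0.0, -0.19], [-0.35, -0.01, -0.19], [0.48, 0.0, -0.88], [0.48, 0.0, -0.87], [0.47, 0.0, -0.88], [0.48, 0.0, -0.88]] 
 [[0.0, 0.0, 0.0], [0.0, 0.0, 0.0], [0.0, 0.0, 0.0], [0.0, 0.0, 0.0], [0.0, 0.0, 0.0], [0.0, 0.0, 0.0], [0.0, 0.0, 0.0], [0.0, 0.0, 0.0], [0.0, 0.0, 0.0]]
end [522.2 267.2 265.7]
```

Request:
play_rows(
  delta_pos=[
    [0, 0, -0.1],
    [0.32, 0, -0.02],
    [0.31, 0, -0.01],
    [0.32, 0, -0.02],
    [0, 0, 0],
    [0, 0, 0],
  ],
  delta_rot=[
    [0, 0, 0],
    [0, 0, 0],
    [0, 0, 0],
    [0, 0, 0],
    [0, 0, 0],
    [0, 0, 0],
  ],
  claw=[-1, -1, -1, -1, -1, -1],
)

```text
time: 6.08
eef_pos: [546.0, 266.2, 173.1]
tcp_rot: [[1.0, 0.015, -0.0], [0.015, -1.0, -0.0], [-0.0, 0.0, -1.0]]
contact_force: [0.3, 0.3, -2.0]
grip_width: 17.5
grip_force: 40.0
```

Request:
play_rows(
  delta_pos=[
    [0.06, 0, -0.89],
    [0.08, 0, -0.88],
    [0.11, 0, -0.88],
    [0.12, 0, -0.87],
    [0.15, 0, -0.86],
    [0.16, 0, -0.83],
    [0, 0, 0],
    [0, 0, 0],
  ],
  delta_rot=[
    [0, 4.8, 0],
    [0, 4.7, 0],
    [0, 4.8, 0],
    [0, 4.8, 0],
    [0, 4.7, 0],
    [0, 4.8, 0],
    [0, 0, 0],
    [0, 0, 0],
  ],
  claw=[-1, -1, -1, -1, -1, -1, -1, -1],
)

```text
time: 7.08
eef_pos: [542.4, 266.7, 225.3]
tcp_rot: [[0.878, 0.015, 0.478], [0.013, -1.0, 0.007], [0.478, -0.0, -0.878]]
contact_force: [-0.6, 0.0, -1.3]
grip_width: 17.8
grip_force: 40.0
```

```bash
python3 - <<'E'
from plan import *
p,R,s=cur(); print(p,s['contact_force'],s['wrist_torque'])
d=get('side'); save(d,'s2.png',(200,90,350,200),5)
for P in[(464,264,205)]: print((proj(d,P)-[200,90])*5)
E
```

```text
[542.39825811 266.66334596 225.32434916] [-0.57816645  0.02362888 -1.2780831 ] [0.01871957 0.78006495 0.00421521]
[216.90212603 240.77450066]
```

View pics/s2.png

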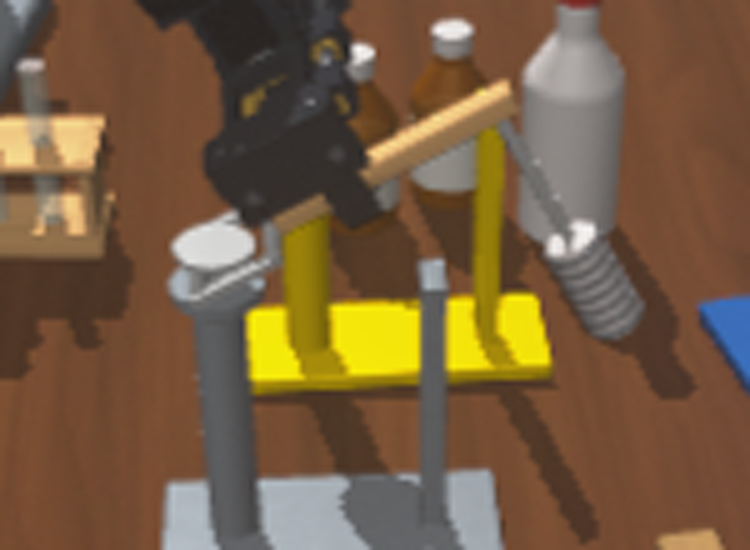

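The brush is tilted cleanly: the eye plate runs from under the head, about (190,295), up to (275,240). The contact force equals the brush's weight only. Now slide and lift.

Request:
play_rows(
  delta_pos=[
    [-0.35, 0, -0.19],
    [-0.35, 0, -0.19],
    [-0.35, 0, -0.2],
    [-0.35, 0, -0.19],
    [-0.35, 0, -0.19],
    [0, 0, 0],
    [0, 0, 0],
  ],
  delta_rot=[
    [0, 0, 0],
    [0, 0, 0],
    [0, 0, 0],
    [0, 0, 0],
    [0, 0, 0],
    [0, 0, 0],
    [0, 0, 0],
  ],
  claw=[-1, -1, -1, -1, -1, -1, -1],
)

```text
time: 8.0
eef_pos: [523.0, 266.9, 227.2]
tcp_rot: [[0.879, 0.015, 0.476], [0.015, -1.0, 0.005], [0.476, 0.002, -0.879]]
contact_force: [0.6, 0.1, -1.4]
grip_width: 17.5
grip_force: 40.0
```

Request:
play_rows(
  delta_pos=[
    [0.1, 0, -0.18],
    [0.14, 0, -0.26],
    [0.24, 0, -0.44],
    [0.48, 0, -0.88],
    [0.48, 0, -0.88],
    [0.48, 0, -0.88],
    [0, 0, 0],
  ],
  delta_rot=[
    [0, 0, 0],
    [0, 0, 0],
    [0, 0, 0],
    [0, 0, 0],
    [0, 0, 0],
    [0, 0, 0],
    [0, 0, 0],
  ],
  claw=[-1, -1, -1, -1, -1, -1, -1],
)

```text
time: 8.88
eef_pos: [523.5, 267.2, 268.5]
tcp_rot: [[0.878, 0.015, 0.478], [0.014, -1.0, 0.007], [0.478, 0.001, -0.879]]
contact_force: [-0.4, -0.1, -2.0]
grip_width: 17.1
grip_force: 40.0
```

```bash
python3 - <<'E'
from plan import *
p,R,s=cur(); print(p,s['contact_force'],s['wrist_torque'])
d=get('side'); save(d,'s3.png',(200,60,400,200),4)
get('scene'); print('rows')
# level up, then to above small
rows([((530,267,330),RT(0,0),8),((545,33,300),RT(0,0),8)],p,R)
E
```

```text
[523.49657713 267.19150959 268.54986869] [-0.42386905 -0.05644652 -1.95770011] [ 0.02057409  0.62904728 -0.0321595 ]
rows
[[0.44, 0.0, -0.64], [0.4, 0.01, -0.66], [0.35, 0.0, -0.68], [0.31, 0.0, -0.71], [0.27, 0.01, -0.72], [0.22, 0.0, -0.74], [0.18, 0.0, -0.76], [0.13, 0.0, -0.76], [0.19, 2.93, 0.38], [0.19, 2.92, 0.37]] 
 [[0.0, -3.6, 0.1], [0.0, -3.5, 0.1], [-0.1, -3.6, 0.1], [0.0, -3.6, 0.1], [0.0, -3.5, 0.1], [0.0, -3.6, 0.2], [-0.1, -3.6, 0.1], [0.0, -3.5, 0.1], [0.0, 0.0, 0.0], [0.0, 0.0, 0.0]]
[[0.19, 2.93, 0.38], [0.19, 2.92, 0.38], [0.18, 2.93, 0.37], [0.19, 2.92, 0.38], [0.19, 2.93, 0.37], [0.19, 2.92, 0.38]] 
 [[0.0, 0.0, 0.0], [0.0, 0.0, 0.0], [0.0, 0.0, 0.0], [0.0, 0.0, 0.0], [0.0, 0.0, 0.0], [0.0, 0.0, 0.0]]
end [545.  33. 300.]
```

View pics/s3.png

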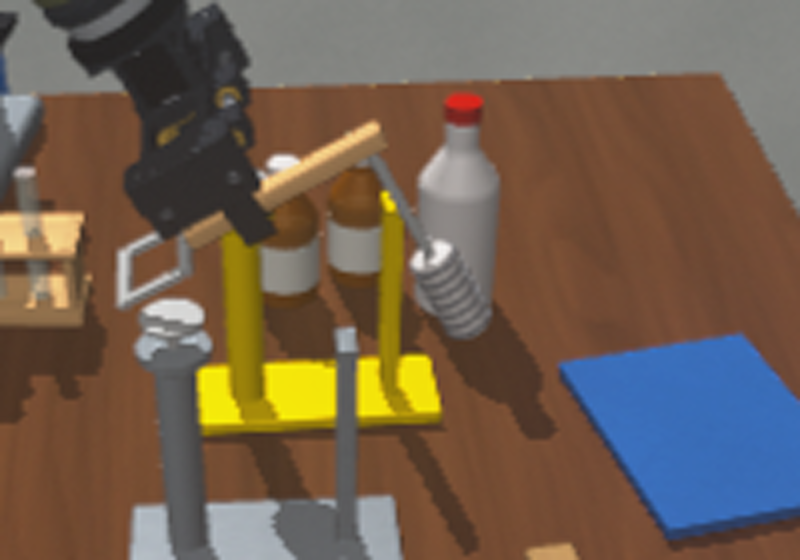

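Brush is free above the stud (eye frame at about (150,265), head at (172,315)). Levelling out and moving above the small beaker.

Request:
play_rows(
  delta_pos=[
    [0.44, 0, -0.64],
    [0.4, 0, -0.66],
    [0.35, 0, -0.68],
    [0.31, 0, -0.71],
    [0.27, 0, -0.72],
    [0.22, 0, -0.74],
    [0.18, 0, -0.76],
    [0.13, 0, -0.76],
  ],
  delta_rot=[
    [0, -3.6, 0.1],
    [0, -3.5, 0.1],
    [0, -3.6, 0.1],
    [0, -3.6, 0.1],
    [0, -3.5, 0.1],
    [0, -3.6, 0.2],
    [0, -3.6, 0.1],
    [0, -3.5, 0.1],
  ],
  claw=[-1, -1, -1, -1, -1, -1, -1, -1],
)

```text
time: 9.98
eef_pos: [529.5, 266.6, 328.3]
tcp_rot: [[1.0, -0.0, -0.004], [-0.0, -1.0, 0.0], [-0.004, -0.0, -1.0]]
contact_force: [-0.3, -0.5, -2.2]
grip_width: 17.4
grip_force: 40.0
```

Request:
play_rows(
  delta_pos=[
    [0.1, 1.9, 0.38],
    [0.19, 2.9, 0.37],
    [0.19, 2.9, 0.38],
    [0.19, 3.0, 0.38],
    [0.18, 3.0, 0.37],
    [0.19, 3.0, 0.38],
    [0.19, 2.9, 0.37],
    [0.19, 2.9, 0.38],
    [0, 0.9, 0],
    [0, 0, 0],
  ],
  delta_rot=[
    [0, 0, 0],
    [0, 0, 0],
    [0, 0, 0],
    [0, 0, 0],
    [0, 0, 0],
    [0, 0, 0],
    [0, 0, 0],
    [0, 0, 0],
    [0, 0, 0],
    [0, 0, 0],
  ],
  claw=[-1, -1, -1, -1, -1, -1, -1, -1, -1, -1],
)

```text
time: 11.22
eef_pos: [543.2, 32.6, 298.1]
tcp_rot: [[1.0, -0.001, -0.001], [-0.001, -1.0, 0.001], [-0.001, -0.001, -1.0]]
contact_force: [-0.5, 1.1, -1.8]
grip_width: 17.7
grip_force: 40.0
```

```bash
python3 - <<'E'
from plan import *
p,R,s=cur(); print(p,R.round(3)); 
a=get('scene');b=get('side'); t=p+[85,0,-140]; print(t,'tip px scene',proj(a,t),'side',proj(b,t))
A=cv2.resize(a['img'][100:280,210:350],None,fx=2.85,fy=2.85,interpolation=2); B=cv2.resize(b['img'][140:320,220:360],None,fx=2.85,fy=2.85,interpolation=2)
cv2.imwrite('pics/c4.png',np.hstack([A,B])[...,::-1]); print(A.shape)
E
```

```text
[543.20110706  32.60469261 298.12608748] [[ 1.    -0.001 -0.001]
 [-0.001 -1.     0.001]
 [-0.001 -0.001 -1.   ]]
[628.20110706  32.60469261 158.12608748] tip px scene [258.15026373 213.56119543] side [314.50567157 206.49535183]
(513, 399, 3)
```

View pics/c4.png

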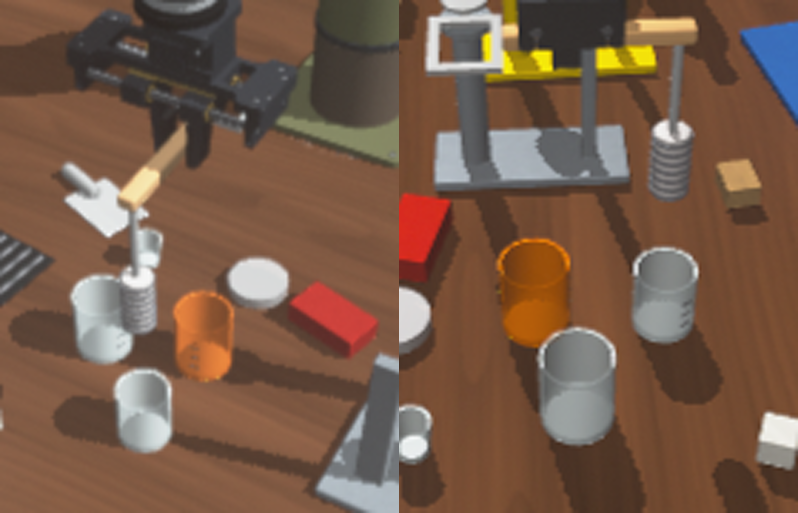

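The picture shows the brush tip at (142,326) and (670,192), where I predicted it. The small beaker is still at (143,410). Scrubbing it now.

Request:
play_rows(
  delta_pos=[
    [0.1, 0, 2.5],
    [0, 0, 2.5],
    [0, 0, 2.5],
    [0, 0, 2.0],
    [0, 0, 2.0],
    [0, 0, 1.7],
    [0, 0, 1.2],
    [0, 0, 0],
    [0, 0, 0],
    [0, 0, 0],
  ],
  delta_rot=[
    [0, 0, 0],
    [0, 0, 0],
    [0, 0, 0],
    [0, 0, 0],
    [0, 0, 0],
    [0, 0, 0],
    [0, 0, 0],
    [0, 0, 0],
    [0, 0, 0],
    [0, 0, 0],
  ],
  claw=[-1, -1, -1, -1, -1, -1, -1, -1, -1, -1],
)

```text
time: 12.58
eef_pos: [545.2, 33.3, 155.1]
tcp_rot: [[1.0, 0.0, 0.0], [0.0, -1.0, 0.001], [0.0, -0.001, -1.0]]
contact_force: [0.5, -0.3, -2.2]
grip_width: 17.5
grip_force: 40.0
```

```bash
python3 - <<'E'
from plan import *
p,R,s=cur(); print(p,s['contact_force'],s['wrist_torque'])
a=get('scene');b=get('side')
A=cv2.resize(a['img'][170:280,210:320],None,fx=3.6,fy=3.6,interpolation=2); B=cv2.resize(b['img'][190:300,240:350],None,fx=3.6,fy=3.6,interpolation=2)
cv2.imwrite('pics/c5.png',np.hstack([A,B])[...,::-1])
E
```

```text
[545.22326187  33.31435415 155.0520498 ] [ 0.47527722 -0.33910436 -2.22353543] [0.02871085 0.01989435 0.00250793]
```

View pics/c5.png

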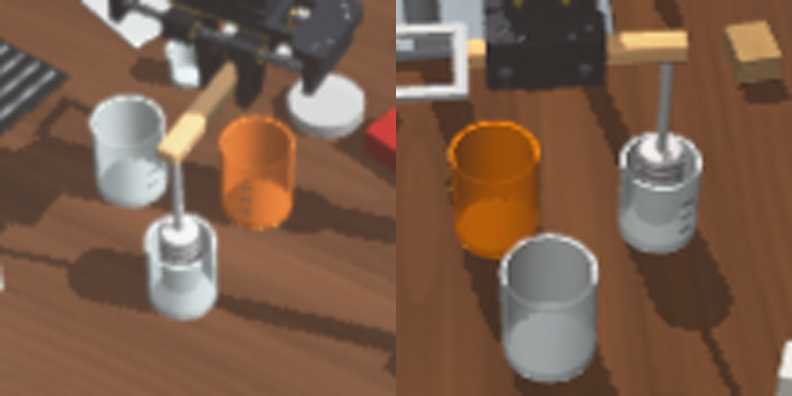

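The bristles are centred in the small beaker in both views, with no contact. I'll go a bit deeper, then up, then down again.

Request:
play_rows(
  delta_pos=[
    [0, 0, 0.3],
    [0, 0, 0.2],
    [0, 0, 0],
    [0, 0, 0],
    [0, 0, -1.8],
    [0, 0, -1.7],
    [0, 0, 0],
    [0, 0, 0],
    [0, 0, 0],
    [0, 0, 0],
  ],
  delta_rot=[
    [0, 0, 0],
    [0, 0, 0],
    [0, 0, 0],
    [0, 0, 0],
    [0, 0, 0],
    [0, 0, 0],
    [0, 0, 0],
    [0, 0, 0],
    [0, 0, 0],
    [0, 0, 0],
  ],
  claw=[-1, -1, -1, -1, -1, -1, -1, -1, -1, -1],
)

```text
time: 13.92
eef_pos: [544.4, 33.2, 183.8]
tcp_rot: [[1.0, 0.0, -0.002], [0.0, -1.0, 0.001], [-0.002, -0.001, -1.0]]
contact_force: [-0.6, 0.7, -2.2]
grip_width: 17.2
grip_force: 40.0
```

Request:
play_rows(
  delta_pos=[
    [0, 0, 1.7],
    [0, 0, 1.5],
    [0, 0, 0.3],
    [0, 0, 0],
    [0, 0, 0],
    [0, 0, 0],
  ],
  delta_rot=[
    [0, 0, 0],
    [0, 0, 0],
    [0, 0, 0],
    [0, 0, 0],
    [0, 0, 0],
    [0, 0, 0],
  ],
  claw=[-1, -1, -1, -1, -1, -1],
)

```text
time: 14.68
eef_pos: [545.1, 33.2, 149.8]
tcp_rot: [[1.0, 0.0, -0.0], [0.0, -1.0, 0.001], [-0.0, -0.001, -1.0]]
contact_force: [-0.1, -0.5, -2.0]
grip_width: 17.3
grip_force: 40.0
```

Request:
play_rows(
  delta_pos=[
    [0, 0, -1.5],
    [0, 0, -2.5],
    [0, 0, -2.5],
    [0, 0, -2.5],
    [0, 0, -2.5],
    [0, 0, -2.0],
    [0, 0, -0.9],
    [0, 0, 0],
  ],
  delta_rot=[
    [0, 0, 0],
    [0, 0, 0],
    [0, 0, 0],
    [0, 0, 0],
    [0, 0, 0],
    [0, 0, 0],
    [0, 0, 0],
    [0, 0, 0],
  ],
  claw=[-1, -1, -1, -1, -1, -1, -1, -1],
)

```text
time: 15.68
eef_pos: [545.0, 33.1, 294.1]
tcp_rot: [[1.0, 0.0, 0.0], [0.0, -1.0, 0.001], [0.0, -0.001, -1.0]]
contact_force: [-0.6, -0.3, -2.1]
grip_width: 17.3
grip_force: 40.0
```

```bash
python3 - <<'E'
from plan import *
p,R,s=cur(); print(p,s['contact_force'],s['wrist_torque'])
rows([((461,-67,298),RT(),6)],dp=1)
a=get('scene');b=get('side')
A0=np.load('scene.npy',allow_pickle=True).item()
E
```

```text
[545.04200734  33.08808081 294.13309619] [-0.63535156 -0.26323945 -2.09521906] [0.01387246 0.03033775 0.01318823]
[[-1.4, 1.7, -0.1], [-1.4, 1.6, 0.0], [-1.4, 1.7, -0.1], [-1.4, 1.7, -0.1], [-1.4, 1.6, 0.0], [-1.4, 1.7, -0.1]] 
 [[0.0, 0.0, 0.0], [0.0, 0.0, 0.0], [0.0, 0.0, 0.0], [0.0, 0.0, 0.0], [-0.1, 0.0, 0.0], [0.0, 0.0, 0.0]]
end [461.1 -66.9 298. ]
```

Request:
play_rows(
  delta_pos=[
    [-1.4, 1.7, -0.1],
    [-1.4, 1.6, 0],
    [-1.4, 1.7, -0.1],
    [-1.4, 1.7, -0.1],
    [-1.4, 1.6, 0],
    [-1.4, 1.7, -0.1],
    [0, 0, 0],
    [0, 0, 0],
  ],
  delta_rot=[
    [0, 0, 0],
    [0, 0, 0],
    [0, 0, 0],
    [0, 0, 0],
    [0, 0, 0],
    [0, 0, 0],
    [0, 0, 0],
    [0, 0, 0],
  ],
  claw=[-1, -1, -1, -1, -1, -1, -1, -1],
)

```text
time: 16.77
eef_pos: [461.5, -66.4, 297.5]
tcp_rot: [[1.0, 0.001, 0.0], [0.001, -1.0, 0.002], [0.0, -0.002, -1.0]]
contact_force: [-0.5, 0.5, -1.8]
grip_width: 17.9
grip_force: 40.0
```

```bash
python3 - <<'E'
from plan import *
p,R,s=cur(); print(p,R.round(3)); 
a=get('scene');b=get('side'); t=p+[85,0,-140]; print('tip px scene',(proj(a,t)-[200,140])*2.85,'side',(proj(b,t)-[220,150])*2.85+[399,0])
A=cv2.resize(a['img'][140:280,200:340],None,fx=2.85,fy=2.85,interpolation=2); B=cv2.resize(b['img'][150:290,220:360],None,fx=2.85,fy=2.85,interpolation=2)
cv2.imwrite('pics/c6.png',np.hstack([A,B])[...,::-1]); print(A.shape)
E
```

```text
[461.52846172 -66.40383839 297.5077865 ] [[ 1.     0.001  0.   ]
 [ 0.001 -1.     0.002]
 [ 0.    -0.002 -1.   ]]
tip px scene [123.58536762 123.93600963] side [576.74647533 253.73890854]
(399, 399, 3)
```

View pics/c6.png

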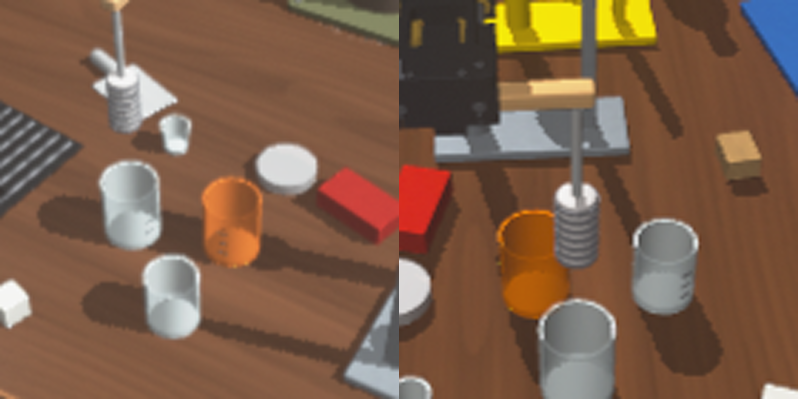

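The medium beaker hasn't moved (scene (130,182), side (577,320)), and the brush tip is over it. Scrubbing it next.

Request:
play_rows(
  delta_pos=[
    [0, 0, 2.5],
    [0, 0, 2.5],
    [0, 0, 2.5],
    [0, 0, 2.0],
    [0, 0, 2.0],
    [0, 0, 1.7],
    [0, 0, 1.3],
    [0, 0, 0.2],
    [0, 0, 0],
    [0, 0, 0],
  ],
  delta_rot=[
    [0, 0, 0],
    [0, 0, 0],
    [0, 0, 0],
    [0, 0, 0],
    [0, 0, 0],
    [0, 0, 0],
    [0, 0, 0],
    [0, 0, 0],
    [0, 0, 0],
    [0, 0, 0],
  ],
  claw=[-1, -1, -1, -1, -1, -1, -1, -1, -1, -1],
)

```text
time: 18.12
eef_pos: [461.2, -66.8, 150.9]
tcp_rot: [[1.0, 0.0, 0.0], [0.0, -1.0, 0.001], [0.0, -0.001, -1.0]]
contact_force: [0.1, 0.6, -1.6]
grip_width: 17.3
grip_force: 40.0
```

Request:
play_rows(
  delta_pos=[
    [0, 0, 0],
    [0, 0, -2.2],
    [0, 0, -2.0],
    [0, 0, 0],
    [0, 0, 0],
    [0, 0, 0],
    [0, 0, 0],
  ],
  delta_rot=[
    [0, 0, 0],
    [0, 0, 0],
    [0, 0, 0],
    [0, 0, 0],
    [0, 0, 0],
    [0, 0, 0],
    [0, 0, 0],
  ],
  claw=[-1, -1, -1, -1, -1, -1, -1],
)

```text
time: 19.0
eef_pos: [460.5, -66.8, 191.8]
tcp_rot: [[1.0, 0.0, -0.002], [0.0, -1.0, 0.001], [-0.002, -0.001, -1.0]]
contact_force: [-0.5, 0.6, -2.0]
grip_width: 17.4
grip_force: 40.0
```

Request:
play_rows(
  delta_pos=[
    [0, 0, 2.0],
    [0, 0, 1.7],
    [0, 0, 0.5],
    [0, 0, 0],
    [0, 0, 0],
    [0, 0, 0],
    [0, 0, 0],
  ],
  delta_rot=[
    [0, 0, 0],
    [0, 0, 0],
    [0, 0, 0],
    [0, 0, 0],
    [0, 0, 0],
    [0, 0, 0],
    [0, 0, 0],
  ],
  claw=[-1, -1, -1, -1, -1, -1, -1],
)

```text
time: 19.88
eef_pos: [460.9, -66.8, 150.7]
tcp_rot: [[1.0, 0.0, -0.0], [0.0, -1.0, 0.001], [-0.0, -0.001, -1.0]]
contact_force: [-0.9, -0.5, -2.4]
grip_width: 17.3
grip_force: 40.0
```

Request:
play_rows(
  delta_pos=[
    [0, 0, -1.5],
    [0, 0, -2.5],
    [0, 0, -2.5],
    [0, 0, -2.5],
    [0, 0, -2.5],
    [0, 0, -2.5],
    [0, 0, -2.5],
    [0, 0, -1.5],
    [0, 0, 0],
  ],
  delta_rot=[
    [0, 0, 0],
    [0, 0, 0],
    [0, 0, 0],
    [0, 0, 0],
    [0, 0, 0],
    [0, 0, 0],
    [0, 0, 0],
    [0, 0, 0],
    [0, 0, 0],
  ],
  claw=[-1, -1, -1, -1, -1, -1, -1, -1, -1],
)

```text
time: 21.0
eef_pos: [461.3, -67.1, 331.2]
tcp_rot: [[1.0, 0.0, 0.001], [0.0, -1.0, 0.001], [0.001, -0.001, -1.0]]
contact_force: [-0.2, -0.3, -1.7]
grip_width: 17.3
grip_force: 40.0
```

Now the rehang, reversing the unhooking path.

```bash
python3 - <<'E'
from plan import *
rows([((530,266.6,331),RT(),10)],dp=1)
E
```

```text
[[0.7, -3.3, 0.0], [0.7, -3.4, 0.0], [0.7, -3.3, 0.0], [0.7, -3.3, 0.0], [0.6, -3.4, 0.0], [0.7, -3.3, 0.0], [0.7, -3.4, 0.0], [0.7, -3.3, 0.0], [0.7, -3.3, 0.1], [0.7, -3.4, 0.0]] 
 [[0.0, 0.0, 0.0], [0.0, 0.0, 0.0], [0.0, 0.0, 0.0], [0.0, 0.0, 0.0], [0.0, 0.0, 0.0], [0.0, 0.0, 0.0], [0.0, -0.1, 0.0], [0.0, 0.0, 0.0], [0.0, 0.0, 0.0], [0.0, 0.0, 0.0]]
end [530.2 266.9 330.6]
```

Request:
play_rows(
  delta_pos=[
    [0.7, -3.3, 0],
    [0.7, -3.4, 0],
    [0.7, -3.3, 0],
    [0.7, -3.3, 0],
    [0.6, -3.4, 0],
    [0.7, -3.3, 0],
    [0.7, -3.4, 0],
    [0.7, -3.3, 0],
    [0.7, -3.3, 0],
    [0.7, -3.4, 0],
  ],
  delta_rot=[
    [0, 0, 0],
    [0, 0, 0],
    [0, 0, 0],
    [0, 0, 0],
    [0, 0, 0],
    [0, 0, 0],
    [0, 0, 0],
    [0, 0, 0],
    [0, 0, 0],
    [0, 0, 0],
  ],
  claw=[-1, -1, -1, -1, -1, -1, -1, -1, -1, -1],
)

```text
time: 22.25
eef_pos: [529.4, 267.6, 329.3]
tcp_rot: [[1.0, 0.0, -0.003], [0.0, -1.0, -0.0], [-0.003, 0.0, -1.0]]
contact_force: [0.6, -0.5, -1.9]
grip_width: 17.1
grip_force: 40.0
```

Request:
play_rows(
  delta_pos=[
    [0, 0, 0],
    [0, 0, 0],
  ],
  delta_rot=[
    [0, 0, 0],
    [0, 0, 0],
  ],
  claw=[-1, -1],
)

```text
time: 22.5
eef_pos: [529.4, 265.8, 329.6]
tcp_rot: [[1.0, -0.0, -0.003], [-0.0, -1.0, -0.001], [-0.003, 0.001, -1.0]]
contact_force: [0.2, 0.4, -1.1]
grip_width: 17.3
grip_force: 40.0
```

```bash
python3 - <<'E'
from plan import *
p,R,s=cur(); print(p,s['contact_force'])
T=RT(.015,.5)
rows([((523.3,267,268.5),T,8)],p,R)
rows([((523.0,266.9,227),T,6)],np.array([523.3,267,268.5]),T)
E
```

```text
[529.37895133 265.77307487 329.57956253] [ 0.18576947  0.40022884 -1.0692223 ]
[[-0.07, -0.02, 0.76], [-0.13, -0.01, 0.76], [-0.16, -0.02, 0.75], [-0.22, -0.01, 0.74], [-0.26, -0.02, 0.72], [-0.31, -0.01, 0.7], [-0.35, -0.02, 0.68], [-0.39, -0.02, 0.66]] 
 [[0.0, 3.6, -0.1], [0.1, 3.6, -0.1], [0.0, 3.6, -0.1], [0.0, 3.6, -0.1], [0.1, 3.6, -0.1], [0.0, 3.6, -0.1], [0.0, 3.6, -0.1], [0.1, 3.6, -0.1]]
end [523.3 267.  268.5]
[[-0.34, 0.0, 0.6], [-0.33, 0.0, 0.61], [-0.34, 0.0, 0.6], [-0.33, 0.01, 0.61], [-0.34, 0.0, 0.6], [-0.34, 0.0, 0.61]] 
 [[0.0, 0.0, 0.0], [0.0, 0.0, 0.0], [0.0, 0.0, 0.0], [0.0, 0.0, 0.0], [0.0, 0.0, 0.0], [0.0, 0.0, 0.0]]
end [523.  266.9 227. ]
```

Request:
play_rows(
  delta_pos=[
    [-0.07, -0.02, 0.76],
    [-0.13, -0.01, 0.76],
    [-0.16, -0.02, 0.75],
    [-0.22, -0.01, 0.74],
    [-0.26, -0.02, 0.72],
    [-0.31, -0.01, 0.7],
    [-0.35, -0.02, 0.68],
    [-0.39, -0.02, 0.66],
    [0, 0, 0],
    [0, 0, 0],
  ],
  delta_rot=[
    [0, 3.6, -0.1],
    [0, 3.6, -0.1],
    [0, 3.6, -0.1],
    [0, 3.6, -0.1],
    [0.1, 3.6, -0.1],
    [0, 3.6, -0.1],
    [0, 3.6, -0.1],
    [0.1, 3.6, -0.1],
    [0, 0, 0],
    [0, 0, 0],
  ],
  claw=[-1, -1, -1, -1, -1, -1, -1, -1, -1, -1],
)

```text
time: 23.75
eef_pos: [524.3, 268.0, 270.0]
tcp_rot: [[0.877, 0.014, 0.48], [0.012, -1.0, 0.008], [0.48, -0.001, -0.877]]
contact_force: [0.2, -0.7, -1.4]
grip_width: 17.2
grip_force: 40.0
```

```bash
python3 - <<'E'
from plan import *
p,R,s=cur(); print(p,R.round(3),s['contact_force'])
T=RT(.015,.5)
rows([((523.2,266.9,226.5),T,6)],p,R)
d=get('side'); o=load('side')
img=cv2.imread('pics/s3.png'); n=cv2.resize(d['img'][60:200,200:400][...,::-1],None,fx=4,fy=4,interpolation=2)
df=cv2.absdiff(img,n).max(2); m=df>40
print('changed px in brush area', m[80:360,100:520].sum())
ys,xs=np.where(m[80:360,100:520]); print(xs.min()+100 if len(xs) else 0, xs.max()+100 if len(xs) else 0)
E
```

```text
[524.27370878 267.96165186 269.99158494] [[ 0.877  0.014  0.48 ]
 [ 0.012 -1.     0.008]
 [ 0.48  -0.001 -0.877]] [ 0.24202385 -0.71596472 -1.41938842]
[[-0.36, 0.02, 0.63], [-0.37, 0.02, 0.62], [-0.36, 0.02, 0.63], [-0.37, 0.01, 0.63], [-0.36, 0.02, 0.62], [-0.36, 0.02, 0.63]] 
 [[0.0, 0.0, 0.0], [0.0, 0.0, 0.0], [0.0, 0.0, 0.0], [0.0, 0.0, -0.1], [0.0, -0.1, 0.0], [0.0, 0.0, 0.0]]
end [523.2 266.9 226.5]
changed px in brush area 988
116 451
```

The view nearly matches the unhooking one, so the brush hasn't slipped. Going down, then sliding under the head.

Request:
play_rows(
  delta_pos=[
    [-0.36, 0.02, 0.63],
    [-0.37, 0.02, 0.62],
    [-0.36, 0.02, 0.63],
    [-0.37, 0.01, 0.63],
    [-0.36, 0.02, 0.62],
    [-0.36, 0.02, 0.63],
    [0, 0, 0],
    [0, 0, 0],
    [0, 0, 0],
  ],
  delta_rot=[
    [0, 0, 0],
    [0, 0, 0],
    [0, 0, 0],
    [0, 0, 0],
    [0, 0, 0],
    [0, 0, 0],
    [0, 0, 0],
    [0, 0, 0],
    [0, 0, 0],
  ],
  claw=[-1, -1, -1, -1, -1, -1, -1, -1, -1],
)

```text
time: 24.92
eef_pos: [523.7, 268.3, 228.4]
tcp_rot: [[0.878, 0.014, 0.479], [0.012, -1.0, 0.006], [0.479, 0.0, -0.878]]
contact_force: [-0.3, -0.0, -2.2]
grip_width: 17.7
grip_force: 40.0
```

```bash
python3 - <<'E'
from plan import *
p,R,s=cur(); print(p,s['contact_force'],s['wrist_torque'])
T=RT(.015,.5); q=np.array([542.4,266.8,225.3])
rows([(q,T,5)],p,R)
B=lambda dx,z,t:(*brush(np.array([536.7-72,265.1,182.])+[dx,0,z],.015,t,(0,2)),1)
rows([B(9.7,1.5+16.5*np.sin(t)/np.sin(.5),t) for t in np.linspace(.5,0,7)[1:]],q,T)
E
```

```text
[523.69797074 268.31121166 228.35494555] [-0.28629782 -0.04561944 -2.1590591 ] [ 0.0260246   0.66948917 -0.01381966]
[[0.3, 0.04, 0.23], [0.3, 0.03, 0.23], [0.3, 0.04, 0.24], [0.3, 0.03, 0.23], [0.29, 0.04, 0.23]] 
 [[0.0, 0.0, 0.0], [0.0, 0.0, 0.0], [0.0, 0.0, 0.0], [0.0, 0.0, 0.0], [0.0, 0.1, 0.0]]
end [542.4 266.8 225.3]
[[-0.21, 0.07, 0.78], [-0.22, 0.0, 0.84], [-0.2, 0.0, 0.86], [-0.18, 0.0, 0.86], [-0.15, 0.0, 0.88], [-0.13, 0.0, 0.88]] 
 [[0.0, -4.8, 0.0], [0.0, -4.7, 0.0], [0.0, -4.8, 0.0], [0.0, -4.8, 0.0], [0.0, -4.8, 0.0], [0.0, -4.7, 0.0]]
end [546.4 266.2 173.5]
```

Request:
play_rows(
  delta_pos=[
    [-0.07, 0.04, 0.13],
    [0.33, 0.03, 0.19],
    [0.34, 0.04, 0.2],
    [0.34, 0.03, 0.2],
    [0.34, 0.02, 0.2],
    [0.33, 0.02, 0.18],
    [0, 0, 0],
    [0, 0, 0],
    [0, 0, 0],
  ],
  delta_rot=[
    [0, 0, 0],
    [0, 0, 0],
    [0, 0, 0],
    [0, 0, 0],
    [0, 0, 0],
    [0, 0, 0],
    [0, 0, 0],
    [0, 0, 0],
    [0, 0, 0],
  ],
  claw=[-1, -1, -1, -1, -1, -1, -1, -1, -1],
)

```text
time: 26.05
eef_pos: [542.8, 267.0, 226.5]
tcp_rot: [[0.879, 0.014, 0.477], [0.013, -1.0, 0.005], [0.477, 0.002, -0.879]]
contact_force: [-1.6, -0.3, -2.4]
grip_width: 17.3
grip_force: 40.0
```

```bash
python3 - <<'E'
from plan import *
p,R,s=cur(); print(p,s['contact_force'],s['wrist_torque'])
B=lambda dx,z,t:(*brush(np.array([536.7-72,265.1,182.])+[dx,0,z],.015,t,(0,2)),1)
rows([B(9.5,1.5+16.5*np.sin(t)/np.sin(.5),t) for t in np.linspace(.5,0,7)[1:]],p,R)
d=get('side'); n=cv2.resize(d['img'][90:200,200:350][...,::-1],None,fx=5,fy=5,interpolation=2)
df=cv2.absdiff(cv2.imread('pics/s2.png'),n).max(2)>40; print(df.sum())
E
```

```text
[542.83937985 267.00288064 226.51808796] [-1.61950625 -0.32716486 -2.41237364] [0.01622385 1.05801492 0.03560404]
[[-0.33, 0.09, 0.86], [-0.21, 0.0, 0.84], [-0.2, 0.0, 0.85], [-0.18, 0.0, 0.87], [-0.15, 0.0, 0.88], [-0.14, 0.0, 0.88]] 
 [[0.1, -4.6, 0.0], [0.0, -4.8, 0.0], [0.0, -4.8, 0.0], [0.0, -4.7, 0.0], [0.0, -4.8, 0.0], [0.0, -4.8, 0.0]]
end [546.1 266.1 173.5]
659
```

Request:
play_rows(
  delta_pos=[
    [-0.1, 0.04, 0.08],
    [-0.22, 0.04, 0.78],
    [-0.21, 0, 0.84],
    [-0.2, 0, 0.85],
    [0, 0, 0],
    [0, 0, 0],
  ],
  delta_rot=[
    [0, 0, 0],
    [0, -4.7, 0],
    [0, -4.8, 0],
    [0, -4.8, 0],
    [0, 0, 0],
    [0, 0, 0],
  ],
  claw=[-1, -1, -1, -1, -1, -1],
)

```text
time: 26.85
eef_pos: [547.1, 266.0, 200.4]
tcp_rot: [[0.969, 0.014, 0.247], [0.014, -1.0, 0.002], [0.247, 0.002, -0.969]]
contact_force: [-0.3, 0.2, -1.1]
grip_width: 17.4
grip_force: 40.0
```

```bash
python3 - <<'E'
from plan import *
p,R,s=cur(); print(p,R.round(3),s['contact_force'],s['wrist_torque'])
B=lambda dx,z,t:(*brush(np.array([536.7-72,265.1,182.])+[dx,0,z],.015,t,(0,2)),1)
print(B(9.5,1.5+8.5,.25)[0])
rows([B(9.5,1.5+16.5*np.sin(t)/np.sin(.5),t) for t in np.linspace(.25,0,4)[1:]],p,R)
E
```

```text
[547.08578599 265.96857365 200.42995153] [[ 0.969  0.014  0.247]
 [ 0.014 -1.     0.002]
 [ 0.247  0.002 -0.969]] [-0.30704288  0.21168626 -1.09583154] [ 0.00195616  0.37365144 -0.01970028]
[546.42760759 266.18349538 200.12396085]
[[-0.25, -0.02, 0.88], [-0.15, 0.0, 0.88], [-0.14, 0.0, 0.88]] 
 [[0.1, -4.8, -0.1], [0.0, -4.7, 0.0], [0.0, -4.8, 0.0]]
end [546.2 266.1 173.5]
```

Request:
play_rows(
  delta_pos=[
    [-0.22, 0, 0.88],
    [-0.15, 0, 0.88],
    [-0.14, 0, 0.86],
    [0, 0, 0],
    [-0.3, 0, 0],
    [-0.3, 0, 0],
    [-0.3, 0, 0],
    [0, 0, 0],
    [0, 0, 0.08],
    [0, 0, 0],
  ],
  delta_rot=[
    [0.1, -4.8, -0.1],
    [0, -4.7, 0],
    [0, -4.8, 0],
    [0, 0, 0],
    [0, 0, 0],
    [0, 0, 0],
    [0, 0, 0],
    [0, 0, 0],
    [0, 0, 0],
    [0, 0, 0],
  ],
  claw=[-1, -1, -1, -1, -1, -1, -1, -1, -1, -1],
)

```text
time: 28.1
eef_pos: [537.3, 266.0, 172.8]
tcp_rot: [[1.0, 0.016, -0.001], [0.016, -1.0, -0.0], [-0.001, -0.0, -1.0]]
contact_force: [0.0, -0.3, -0.6]
grip_width: 17.5
grip_force: 40.0
```

```bash
python3 - <<'E'
from plan import *
p,R,s=cur(); print(p,R.round(4),s['contact_force'],s['wrist_torque'])
d=get('side'); save(d,'s7.png',(200,60,350,200),4)
E
```

```text
[537.27288572 266.00531287 172.82422286] [[ 0.9999  0.0157 -0.0015]
 [ 0.0157 -0.9999 -0.    ]
 [-0.0015 -0.     -1.    ]] [ 0.04335766 -0.3219033  -0.56601919] [ 0.03158382 -0.00837647  0.02012681]
```

View pics/s7.png

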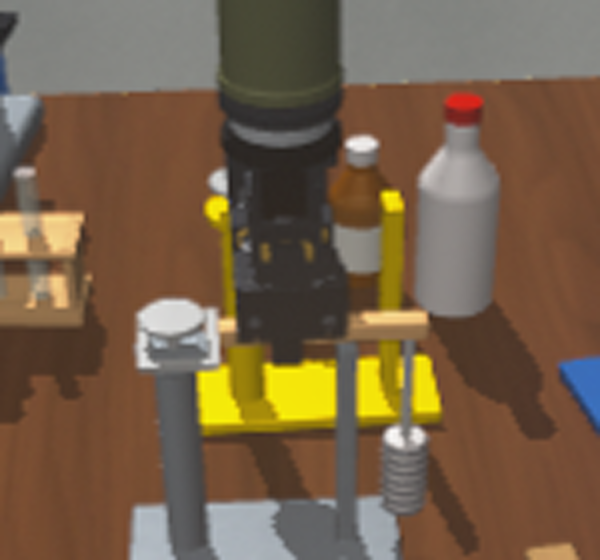

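The eye frame (140–218, 305–370) is round the neck under the head, and the handle lies level across the post at (347,335). I'll release it and retreat straight up.

Request:
play_rows(
  delta_pos=[
    [0, 0, 0.05],
    [0, 0, 0],
    [0, 0, 0],
    [0, 0, 0],
    [0, 0, 0],
    [0, 0, 0],
  ],
  delta_rot=[
    [0, 0, 0],
    [0, 0, 0],
    [0, 0, 0],
    [0, 0, 0],
    [0, 0, 0],
    [0, 0, 0],
  ],
  claw=[-0.6, -0.4, -0.2, 0, 0, 0],
)

```text
time: 28.9
eef_pos: [537.2, 266.1, 172.4]
tcp_rot: [[1.0, 0.016, -0.001], [0.016, -1.0, 0.0], [-0.001, -0.0, -1.0]]
contact_force: [0.4, -0.7, 0.8]
grip_width: 44.0
grip_force: 0.0
```

Request:
play_rows(
  delta_pos=[
    [0, 0, -1.0],
    [0, 0, -2.0],
    [0, 0, -3.0],
    [0, 0, -3.5],
    [0, 0, -3.5],
    [0, 0, -2.0],
    [0, 0, 0],
  ],
  delta_rot=[
    [0, 0, 0],
    [0, 0, 0],
    [0, 0, 0],
    [0, 0, 0],
    [0, 0, 0],
    [0, 0, 0],
    [0, 0, 0],
  ],
  claw=[0, 0, 0.5, 1, 1, 1, 1],
)

```text
time: 29.78
eef_pos: [538.2, 266.6, 324.6]
tcp_rot: [[1.0, 0.016, 0.002], [0.016, -1.0, 0.002], [0.002, -0.002, -1.0]]
contact_force: [0.3, 0.8, -0.7]
grip_width: 88.0
grip_force: 0.0
```

```bash
python3 - <<'E'
from plan import *
p,R,s=cur(); print(p,s['grip_width'],s['contact_force'])
rows([((600,33,320),RT(),7)],p,R,dp=1)
A=load('scene'); a=get('scene'); b=get('side')
print('beaker change scene', (cv2.absdiff(a['img'],A['img'])[195:265,230:275].max(2)>40).sum())
E
```

```text
[538.21119191 266.64356274 324.5765938 ] 87.9866690617416 [ 0.30543837  0.82774773 -0.69837697]
[[0.8, 3.4, 0.1], [0.9, 3.3, 0.0], [0.8, 3.3, 0.1], [0.9, 3.4, 0.0], [0.8, 3.3, 0.1], [0.9, 3.4, 0.1], [0.9, 3.3, 0.0]] 
 [[0.0, 0.0, 0.1], [0.0, 0.0, 0.2], [-0.1, -0.1, 0.1], [0.0, 0.0, 0.1], [0.0, 0.0, 0.1], [0.0, 0.0, 0.2], [0.0, 0.0, 0.1]]
end [600.3  33.2 320.4]
beaker change scene 140
```

```bash
python3 - <<'E'
from plan import *
a=load('scene'); b=load('side')
A=cv2.resize(a['img'][140:280,200:340],None,fx=2.85,fy=2.85,interpolation=2); B=cv2.resize(b['img'][150:310,230:370],None,fx=2.5,fy=2.5,interpolation=2)[:399]
cv2.imwrite('pics/c8.png',np.hstack([A,B])[...,::-1])
E
```

```text
(no output)
```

View pics/c8.png

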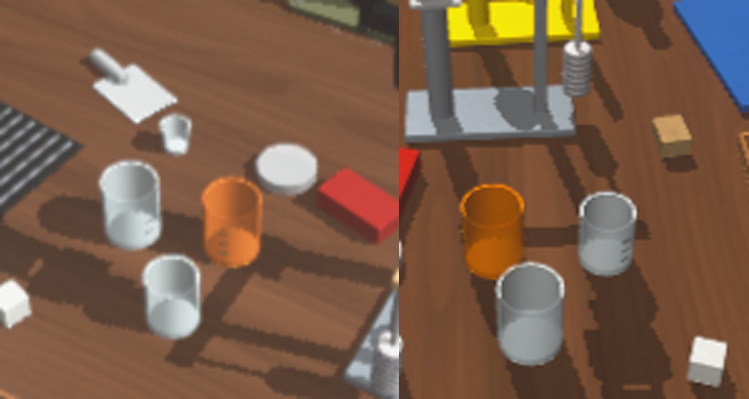

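The beakers and bystanders haven't moved: medium rim at (130,182), small rim at (172,277), and the brush is hanging. Next I pick up the small beaker.

```bash
python3 - <<'E'
from plan import *
rows([((629.5,33.5,320),RT(),7)],dp=1)
E
```

```text
[[1.3, 3.3, 0.0], [1.2, 3.4, 0.1], [1.3, 3.3, 0.0], [1.3, 3.3, 0.0], [1.3, 3.4, 0.0], [1.3, 3.3, 0.1], [1.3, 3.3, 0.0]] 
 [[0.0, 0.0, 0.1], [0.0, 0.0, 0.2], [0.0, 0.1, 0.1], [0.0, 0.0, 0.1], [0.0, 0.0, 0.2], [0.0, 0.0, 0.1], [0.0, 0.0, 0.1]]
end [629.2  33.7 320. ]
```

Request:
play_rows(
  delta_pos=[
    [1.3, 3.3, 0],
    [1.2, 3.4, 0.1],
    [1.3, 3.3, 0],
    [1.3, 3.3, 0],
    [1.3, 3.4, 0],
    [1.3, 3.3, 0.1],
    [1.3, 3.3, 0],
    [0, 0, 0],
    [0, 0, 0],
  ],
  delta_rot=[
    [0, 0, 0.1],
    [0, 0, 0.2],
    [0, 0, 0.1],
    [0, 0, 0.1],
    [0, 0, 0.2],
    [0, 0, 0.1],
    [0, 0, 0.1],
    [0, 0, 0],
    [0, 0, 0],
  ],
  claw=[1, 1, 1, 1, 1, 1, 1, 1, 1],
)

```text
time: 31.0
eef_pos: [628.7, 35.1, 319.2]
tcp_rot: [[1.0, 0.001, -0.004], [0.001, -1.0, 0.001], [-0.004, -0.001, -1.0]]
contact_force: [-0.7, 1.3, -0.1]
grip_width: 88.4
grip_force: 0.0
```

```bash
python3 - <<'E'
from plan import *
p,R,s=cur(); print(p,R.round(3))
d=get('wrist'); d['fish']=1; np.save('wrist.npy',d,allow_pickle=True); save(d,'w9.png',None,1.4)
for P in[(629.5,33.5,66),(546,-67,76)]: print(proj(d,P).round(1)*1.4)
E
```

```text
[628.67639008  35.05254578 319.22512406] [[ 1.     0.001 -0.004]
 [ 0.001 -1.     0.001]
 [-0.004 -0.001 -1.   ]]
[393.82 240.38]
[501.34 332.08]
```

View pics/w9.png

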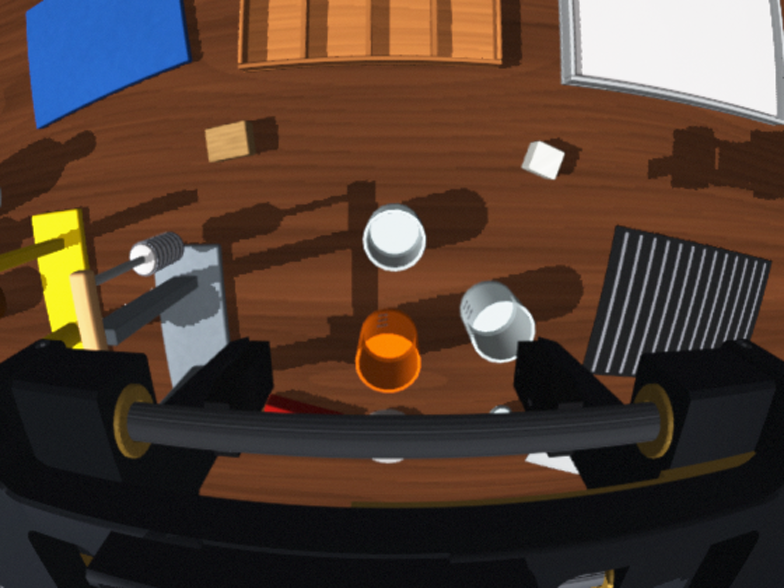

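The small beaker's rim is at (395,239) and the medium's at (503,333), both where I predicted. Going down to grip the small one.

Request:
play_rows(
  delta_pos=[
    [0.1, 0.1, 3.5],
    [0, 0, 4.5],
    [0, 0, 4.5],
    [0, 0, 4.5],
    [0, 0, 4.0],
    [0, 0, 3.5],
    [0, 0, 3.0],
    [0, 0, 1.6],
    [0, 0, 0],
    [0, 0, 0],
  ],
  delta_rot=[
    [0, 0, 0],
    [0, 0, 0],
    [0, 0, 0],
    [0, 0, 0],
    [0, 0, 0],
    [0, 0, 0],
    [0, 0, 0],
    [0, 0, 0],
    [0, 0, 0],
    [0, 0, 0],
  ],
  claw=[1, 1, 1, 1, 1, 1, 1, 1, 1, 1],
)

```text
time: 32.3
eef_pos: [630.9, 33.4, 30.4]
tcp_rot: [[1.0, 0.001, 0.001], [0.001, -1.0, 0.0], [0.001, -0.0, -1.0]]
contact_force: [-0.4, -0.9, 0.5]
grip_width: 88.1
grip_force: 0.0
```

Request:
play_rows(
  delta_pos=[
    [0, 0, 0],
    [0, 0, 0],
    [0, 0, 0],
    [0, 0, 0],
    [0, 0, 0],
    [0, 0, 0],
    [0, 0, 0],
    [0, 0, 0],
  ],
  delta_rot=[
    [0, 0, 0],
    [0, 0, 0],
    [0, 0, 0],
    [0, 0, 0],
    [0, 0, 0],
    [0, 0, 0],
    [0, 0, 0],
    [0, 0, 0],
  ],
  claw=[0.6, 0.4, 0.2, 0, 0, 0, 0, 0],
  newtons=15,
)

```text
time: 33.3
eef_pos: [630.2, 33.1, 29.5]
tcp_rot: [[1.0, 0.0, -0.001], [0.0, -1.0, 0.0], [-0.001, -0.0, -1.0]]
contact_force: [-1.4, -0.1, 5.0]
grip_width: 54.7
grip_force: 15.0
```

Request:
play_rows(
  delta_pos=[
    [0, 0, -1.0],
    [0, 0, -2.0],
    [0, 0, -3.0],
    [0, 0, -3.5],
    [0, 0, -3.0],
    [0, 0, -1.5],
    [0, 0, 0],
  ],
  delta_rot=[
    [0, 0, 0],
    [0, 0, 0],
    [0, 0, 0],
    [0, 0, 0],
    [0, 0, 0],
    [0, 0, 0],
    [0, 0, 0],
  ],
  claw=[0, 0, 0, 0, 0, 0, 0],
)

```text
time: 34.17
eef_pos: [630.8, 32.8, 170.5]
tcp_rot: [[1.0, 0.0, 0.001], [0.0, -1.0, 0.0], [0.001, -0.0, -1.0]]
contact_force: [0.3, -0.5, -1.0]
grip_width: 54.3
grip_force: 15.0
```

```bash
python3 - <<'E'
from plan import *
p,R,s=cur(); print(p,s['grip_width'],s['contact_force'],s['grip_force'])
rows([((570,-385,168),RT(),13)],p,R,dp=1)
d=load('wrist'); m=lambda u,v:onz(d,u/1.4,v/1.4,4).round(1)
print(m(617,227),m(770,263),m(593,373))
E
```

```text
[630.83010661  32.83766979 170.50250213] 54.27126661897989 [ 0.27947463 -0.51907445 -0.99572478] 14.999907734464841
[[-0.5, 3.2, 0.0], [-0.4, 3.2, 0.0], [-0.5, 3.2, 0.1], [-0.5, 3.3, 0.0], [-0.4, 3.2, 0.0], [-0.5, 3.2, 0.0], [-0.5, 3.2, 0.0], [-0.4, 3.2, 0.0], [-0.5, 3.2, 0.1], [-0.5, 3.2, 0.0]] 
 [[0.0, 0.0, 0.0], [0.0, 0.0, 0.0], [0.0, 0.0, 0.0], [0.0, 0.0, 0.0], [0.0, 0.0, 0.0], [0.0, 0.0, 0.0], [0.0, 0.0, 0.0], [0.0, 0.0, 0.0], [0.0, 0.0, 0.0], [0.0, 0.0, 0.0]]
[[-0.4, 3.3, 0.0], [-0.5, 3.2, 0.0], [-0.5, 3.2, 0.0]] 
 [[0.0, 0.0, 0.0], [0.0, 0.0, 0.0], [0.0, 0.0, 0.0]]
end [ 569.8 -385.2  168.4]
[ 638.9 -213.6    4. ] [ 604.7 -477.     4. ] [ 462.1 -207.6    4. ]
```

Request:
play_rows(
  delta_pos=[
    [-0.3, 1.8, 0],
    [-0.4, 3.2, 0],
    [-0.5, 3.2, 0.1],
    [-0.5, 3.3, 0],
    [-0.4, 3.2, 0],
    [-0.5, 3.2, 0],
    [-0.5, 3.2, 0],
    [-0.4, 3.2, 0],
    [-0.5, 3.2, 0.1],
    [-0.5, 3.2, 0],
  ],
  delta_rot=[
    [0, 0, 0],
    [0, 0, 0],
    [0, 0, 0],
    [0, 0, 0],
    [0, 0, 0],
    [0, 0, 0],
    [0, 0, 0],
    [0, 0, 0],
    [0, 0, 0],
    [0, 0, 0],
  ],
  claw=[0, 0, 0, 0, 0, 0, 0, 0, 0, 0],
)

```text
time: 35.42
eef_pos: [583.0, -276.6, 165.5]
tcp_rot: [[1.0, -0.001, -0.005], [-0.001, -1.0, 0.0], [-0.005, -0.0, -1.0]]
contact_force: [-0.1, -1.5, -1.5]
grip_width: 54.5
grip_force: 15.0
```

Request:
play_rows(
  delta_pos=[
    [-0.4, 3.3, 0],
    [-0.5, 3.2, 0],
    [-0.5, 3.2, 0],
    [-0.2, 1.4, 0],
    [0, 0, 3.0],
    [0, 0, 3.0],
    [0, 0, 3.0],
    [0, 0, 2.5],
    [0, 0, 0],
    [0, 0, 0],
  ],
  delta_rot=[
    [0, 0, 0],
    [0, 0, 0],
    [0, 0, 0],
    [0, 0, 0],
    [0, 0, 0],
    [0, 0, 0],
    [0, 0, 0],
    [0, 0, 0],
    [0, 0, 0],
    [0, 0, 0],
  ],
  claw=[0, 0, 0, 0, 0, 0, 0, 0, 0, 0],
)

```text
time: 36.67
eef_pos: [569.6, -385.0, 53.0]
tcp_rot: [[1.0, 0.001, -0.001], [0.001, -1.0, -0.0], [-0.001, 0.0, -1.0]]
contact_force: [0.6, -1.1, -0.9]
grip_width: 54.7
grip_force: 15.0
```

Request:
play_rows(
  delta_pos=[
    [0, 0, 1.0],
    [0, 0, 0.6],
    [0, 0, 0.2],
    [0, 0, 0.1],
    [0, 0, 0],
    [0, 0, 0],
  ],
  delta_rot=[
    [0, 0, 0],
    [0, 0, 0],
    [0, 0, 0],
    [0, 0, 0],
    [0, 0, 0],
    [0, 0, 0],
  ],
  claw=[0, 0, 0, 0, 0, 0],
)

```text
time: 37.42
eef_pos: [569.3, -385.2, 33.6]
tcp_rot: [[1.0, 0.0, -0.001], [0.0, -1.0, -0.0], [-0.001, 0.0, -1.0]]
contact_force: [0.4, -0.2, -0.5]
grip_width: 54.3
grip_force: 15.0
```

Request:
play_rows(
  delta_pos=[
    [0, 0, 0.05],
    [0, 0, 0],
    [0, 0, 0],
    [0, 0, 0],
    [0, 0, 0],
    [0, 0, 0],
  ],
  delta_rot=[
    [0, 0, 0],
    [0, 0, 0],
    [0, 0, 0],
    [0, 0, 0],
    [0, 0, 0],
    [0, 0, 0],
  ],
  claw=[0, 0.35, 0.5, 0.7, 1, 1],
)

```text
time: 38.17
eef_pos: [569.2, -385.1, 32.8]
tcp_rot: [[1.0, 0.0, -0.002], [0.0, -1.0, 0.0], [-0.002, -0.0, -1.0]]
contact_force: [-0.1, -0.2, -0.4]
grip_width: 88.1
grip_force: 0.0
```

Request:
play_rows(
  delta_pos=[
    [0, 0, 0],
    [0, 0, -1.0],
    [0, 0, -2.5],
    [0, 0, -4.0],
    [0, 0, -4.5],
    [0, 0, -4.5],
    [0, 0, -4.5],
    [0, 0, -4.0],
    [0, 0, 0],
  ],
  delta_rot=[
    [0, 0, 0],
    [0, 0, 0],
    [0, 0, 0],
    [0, 0, 0],
    [0, 0, 0],
    [0, 0, 0],
    [0, 0, 0],
    [0, 0, 0],
    [0, 0, 0],
  ],
  claw=[1, 1, 1, 1, 1, 1, 1, 1, 1],
)

```text
time: 39.3
eef_pos: [571.5, -386.0, 287.8]
tcp_rot: [[1.0, -0.0, 0.006], [-0.0, -1.0, -0.004], [0.006, 0.004, -1.0]]
contact_force: [0.3, -0.4, 0.1]
grip_width: 88.0
grip_force: 0.0
```

```bash
python3 - <<'E'
from plan import *
p,R,s=cur(); print(p,s['grip_width'],s['contact_force'])
rows([((546,-67,285),RT(),9)],p,R,dp=1)
A=load('scene'); a=get('scene'); df=(cv2.absdiff(a['img'],A['img']).max(2)>40)
print('medium region', df[195:240,233:257].sum())
E
```

```text
[ 571.47742024 -386.006361    287.76214842] 87.9619288497371 [ 0.28990288 -0.37214147  0.13332878]
[[-0.3, -3.5, 0.0], [-0.3, -3.6, 0.0], [-0.3, -3.5, 0.0], [-0.2, -3.6, 0.1], [-0.3, -3.5, 0.0], [-0.3, -3.6, 0.0], [-0.3, -3.5, 0.0], [-0.3, -3.6, 0.1], [-0.3, -3.5, 0.0]] 
 [[0.0, 0.0, 0.0], [0.1, -0.1, 0.0], [0.0, 0.0, 0.0], [0.0, -0.1, 0.0], [0.0, 0.0, 0.0], [0.1, 0.0, 0.0], [0.0, -0.1, 0.0], [0.0, 0.0, 0.0], [0.0, 0.0, 0.0]]
end [545.5 -67.  285. ]
medium region 102
```

Request:
play_rows(
  delta_pos=[
    [-0.3, -3.5, 0],
    [-0.3, -3.6, 0],
    [-0.3, -3.5, 0],
    [-0.2, -3.6, 0.1],
    [-0.3, -3.5, 0],
    [-0.3, -3.6, 0],
    [-0.3, -3.5, 0],
    [-0.3, -3.6, 0.1],
    [0, 0, 0],
    [0, 0, 0],
  ],
  delta_rot=[
    [0, 0, 0],
    [0.1, 0, 0],
    [0, 0, 0],
    [0, 0, 0],
    [0, 0, 0],
    [0, 0, 0],
    [0, 0, 0],
    [0, 0, 0],
    [0, 0, 0],
    [0, 0, 0],
  ],
  claw=[1, 1, 1, 1, 1, 1, 1, 1, 1, 1],
)

```text
time: 40.6
eef_pos: [545.8, -102.2, 280.5]
tcp_rot: [[1.0, -0.001, -0.003], [-0.001, -1.0, 0.001], [-0.003, -0.001, -1.0]]
contact_force: [-0.4, -0.5, -0.2]
grip_width: 88.0
grip_force: 0.0
```

```bash
python3 - <<'E'
from plan import *
p,R,s=cur(); print(p,R.round(3))
d=get('wrist'); d['fish']=1; np.save('wrist.npy',d,allow_pickle=True)
a=get('scene')
A=cv2.resize(d['img'],None,fx=.98,fy=.98)[:400,100:]; B=cv2.resize(a['img'][140:280,130:260],None,fx=2.86,fy=2.86,interpolation=2)[:400]
h=min(A.shape[0],B.shape[0]); im=np.hstack([A[:h],B[:h]]); print(im.shape,A.shape); cv2.imwrite('pics/c10.png',im[...,::-1])
print('pred medium', proj(d,(546,-67,76))*.98-[100,0])
E
```

```text
[ 545.84169036 -102.1737813   280.48933558] [[ 1.    -0.001 -0.003]
 [-0.001 -1.     0.001]
 [-0.003 -0.001 -1.   ]]
(400, 821, 3) (400, 449, 3)
pred medium [142.89656637 176.41355087]
```

```bash
python3 -c "
import cv2;im=cv2.imread('pics/c10.png');print(im.shape);im=im if im.shape[1]<=800 else im[:,im.shape[1]-800:];cv2.imwrite('pics/c11.png',im)"
```

```text
(400, 821, 3)
```

View pics/c11.png

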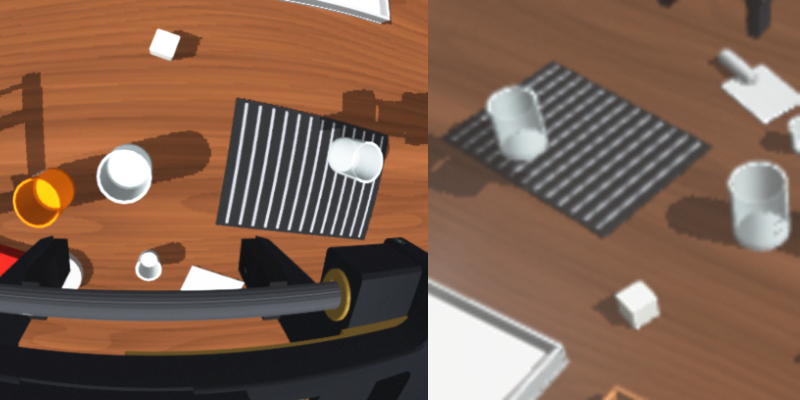

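```bash
python3 - <<'E'
from plan import *
a=load('scene'); d=load('wrist')
f=lambda P:(proj(a,P)-[130,140])*2.86+[428,0]
print('small base,rim',f((570,-385,4)),f((570,-385,70)),'floor',f((570,-385,12)))
print('small rim wrist',proj(d,(570,-385,70))*.98-[121,0],proj(d,(570,-385,12))*.98-[121,0])
print('medium',onz(d,(124.5+121)/.98,175/.98,76))
print('mat corners',[onz(d,(u+121)/.98,v/.98,4).round() for u,v in[(236,98),(387,134),(364,239),(217,224)]])
p,R,s=cur(); rows([((546,-66.5,285),RT(),2)],p,R)
E
```

```text
small base,rim [522.10015627 143.30477535] [510.10364   101.3041111] floor [520.69101425 138.37126803]
small rim wrist [367.12615985 161.70094009] [344.65144498 155.28668057]
medium [547.60092623 -69.96965099  76.        ]
mat corners [array([ 640., -212.,    4.]), array([ 609., -476.,    4.]), array([ 431., -458.,    4.]), array([ 463., -193.,    4.])]
[[-0.01, -1.82, -0.21], [-0.01, -1.82, -0.21]] 
 [[0.0, 0.1, -0.1], [-0.1, 0.0, 0.0]]
end [546.  -66.5 285. ]
```

The small beaker stands upright on the mat, with rim and base where predicted, and the medium is at about (547,-68). Next: grasp the medium.

Request:
play_rows(
  delta_pos=[
    [0.05, -1.7, 0],
    [0.05, -1.7, 0],
    [0, 0, 3.0],
    [0, 0, 4.5],
    [0, 0, 4.5],
    [0, 0, 4.5],
    [0, 0, 4.0],
    [0, 0, 2.9],
    [0, 0, 1.3],
    [0, 0, 0],
  ],
  delta_rot=[
    [0, 0, 0],
    [0, 0, 0],
    [0, 0, 0],
    [0, 0, 0],
    [0, 0, 0],
    [0, 0, 0],
    [0, 0, 0],
    [0, 0, 0],
    [0, 0, 0],
    [0, 0, 0],
  ],
  claw=[1, 1, 1, 1, 1, 1, 1, 1, 1, 1],
)

```text
time: 41.95
eef_pos: [547.0, -65.8, 34.1]
tcp_rot: [[1.0, 0.001, -0.002], [0.001, -1.0, 0.002], [-0.002, -0.002, -1.0]]
contact_force: [0.1, 0.3, 0.7]
grip_width: 88.4
grip_force: 0.0
```

Request:
play_rows(
  delta_pos=[
    [0, 0, 0],
    [0, 0, 0],
    [0, 0, 0],
    [0, 0, 0],
    [0, 0, 0],
    [0, 0, 0],
    [0, 0, 0],
    [0, 0, 0],
  ],
  delta_rot=[
    [0, 0, 0],
    [0, 0, 0],
    [0, 0, 0],
    [0, 0, 0],
    [0, 0, 0],
    [0, 0, 0],
    [0, 0, 0],
    [0, 0, 0],
  ],
  claw=[0.8, 0.6, 0.4, 0.2, 0.1, 0.1, 0.1, 0.1],
  newtons=15,
)

```text
time: 42.95
eef_pos: [547.5, -66.9, 35.0]
tcp_rot: [[1.0, 0.0, -0.0], [0.0, -1.0, 0.001], [-0.0, -0.001, -1.0]]
contact_force: [0.6, 0.2, 6.3]
grip_width: 62.1
grip_force: 15.0
```

Request:
play_rows(
  delta_pos=[
    [0, 0, -1.0],
    [0, 0, -2.0],
    [0, 0, -3.0],
    [0, 0, -3.5],
    [0, 0, -3.0],
    [0, 0, -1.5],
    [0, 0, 0],
  ],
  delta_rot=[
    [0, 0, 0],
    [0, 0, 0],
    [0, 0, 0],
    [0, 0, 0],
    [0, 0, 0],
    [0, 0, 0],
    [0, 0, 0],
  ],
  claw=[0.1, 0.1, 0.1, 0.1, 0.1, 0.1, 0.1],
)

```text
time: 43.82
eef_pos: [547.6, -67.0, 174.9]
tcp_rot: [[1.0, 0.0, -0.0], [0.0, -1.0, 0.002], [-0.0, -0.002, -1.0]]
contact_force: [-0.4, 0.5, -3.0]
grip_width: 62.7
grip_force: 15.0
```

```bash
python3 - <<'E'
from plan import *
p,R,s=cur(); print(p,s['grip_width'],s['contact_force'],s['grip_force'])
rows([((520,-275,170),RT(),8)],p,R,dp=1)
E
```

```text
[547.59012177 -66.98777602 174.94773954] 62.67885456865613 [-0.44728205  0.4780646  -2.96347375] 14.97225047343818
[[-0.3, 2.6, 0.1], [-0.4, 2.6, 0.0], [-0.3, 2.6, 0.1], [-0.4, 2.6, 0.0], [-0.3, 2.6, 0.1], [-0.4, 2.6, 0.0], [-0.3, 2.6, 0.1], [-0.4, 2.6, 0.1]] 
 [[0.0, 0.0, 0.0], [0.0, 0.0, 0.0], [0.0, 0.0, 0.0], [0.0, 0.0, 0.0], [-0.1, 0.0, 0.0], [0.0, 0.0, 0.0], [0.0, 0.0, 0.0], [0.0, 0.0, 0.0]]
end [ 519.6 -275.   169.7]
```

Request:
play_rows(
  delta_pos=[
    [-0.3, 1.6, 0.1],
    [-0.4, 2.6, 0],
    [-0.3, 2.6, 0.1],
    [-0.4, 2.6, 0],
    [-0.3, 2.6, 0.1],
    [-0.4, 2.6, 0],
    [-0.3, 2.6, 0.1],
    [-0.4, 2.6, 0.1],
    [0, 1.0, 0],
    [0, 0, 0],
  ],
  delta_rot=[
    [0, 0, 0],
    [0, 0, 0],
    [0, 0, 0],
    [0, 0, 0],
    [0, 0, 0],
    [0, 0, 0],
    [0, 0, 0],
    [0, 0, 0],
    [0, 0, 0],
    [0, 0, 0],
  ],
  claw=[0.1, 0.1, 0.1, 0.1, 0.1, 0.1, 0.1, 0.1, 0.1, 0.1],
)

```text
time: 45.08
eef_pos: [518.6, -275.5, 168.1]
tcp_rot: [[1.0, -0.001, -0.003], [-0.001, -1.0, 0.002], [-0.003, -0.002, -1.0]]
contact_force: [-0.2, 1.3, -2.3]
grip_width: 62.6
grip_force: 15.0
```

Request:
play_rows(
  delta_pos=[
    [0, 0, 2.0],
    [0, 0, 3.0],
    [0, 0, 3.0],
    [0, 0, 2.5],
    [0, 0, 1.2],
    [0, 0, 0.6],
    [0, 0, 0.5],
    [0, 0, 0.2],
    [0, 0, 0],
    [0, 0, 0],
  ],
  delta_rot=[
    [0, 0, 0],
    [0, 0, 0],
    [0, 0, 0],
    [0, 0, 0],
    [0, 0, 0],
    [0, 0, 0],
    [0, 0, 0],
    [0, 0, 0],
    [0, 0, 0],
    [0, 0, 0],
  ],
  claw=[0.1, 0.1, 0.1, 0.1, 0.1, 0.1, 0.1, 0.1, 0.1, 0.1],
)

```text
time: 46.32
eef_pos: [519.3, -274.8, 39.4]
tcp_rot: [[1.0, 0.0, -0.001], [0.0, -1.0, 0.002], [-0.001, -0.002, -1.0]]
contact_force: [0.8, 0.5, -2.0]
grip_width: 62.4
grip_force: 15.0
```

Request:
play_rows(
  delta_pos=[
    [0, 0, 0.05],
    [0, 0, 0.05],
    [0, 0, 0],
    [0, 0, 0],
    [0, 0, 0],
    [0, 0, 0],
    [0, 0, 0],
    [0, 0, 0],
  ],
  delta_rot=[
    [0, 0, 0],
    [0, 0, 0],
    [0, 0, 0],
    [0, 0, 0],
    [0, 0, 0],
    [0, 0, 0],
    [0, 0, 0],
    [0, 0, 0],
  ],
  claw=[0.1, 0.1, 0.4, 0.55, 0.7, 1, 1, 1],
)

```text
time: 47.32
eef_pos: [519.1, -274.7, 37.9]
tcp_rot: [[1.0, 0.0, -0.002], [0.0, -1.0, 0.002], [-0.002, -0.002, -1.0]]
contact_force: [0.6, 0.1, -0.7]
grip_width: 88.0
grip_force: 0.0
```

Request:
play_rows(
  delta_pos=[
    [0, 0, -1.0],
    [0, 0, -2.5],
    [0, 0, -4.0],
    [0, 0, -4.5],
    [0, 0, -4.5],
    [0, 0, -4.5],
    [0, 0, -4.0],
    [0, 0, 0],
    [0, 0, 0],
    [0, 0, 0],
  ],
  delta_rot=[
    [0, 0, 0],
    [0, 0, 0],
    [0, 0, 0],
    [0, 0, 0],
    [0, 0, 0],
    [0, 0, 0],
    [0, 0, 0],
    [0, 0, 0],
    [0, 0, 0],
    [0, 0, 0],
  ],
  claw=[1, 1, 1, 1, 1, 1, 1, 1, 1, 1],
)

```text
time: 48.58
eef_pos: [518.6, -274.8, 286.7]
tcp_rot: [[1.0, 0.0, -0.004], [0.0, -1.0, 0.003], [-0.004, -0.003, -1.0]]
contact_force: [0.1, 0.4, 0.1]
grip_width: 88.2
grip_force: 0.0
```

```bash
python3 - <<'E'
from plan import *
p,R,s=cur(); print(p,s['grip_width'],s['contact_force'])
a=get('scene'); b=get('side')
A=cv2.resize(a['img'][135:295,130:390],None,fx=2,fy=2,interpolation=2); B=cv2.resize(b['img'][130:420,220:360],None,fx=1.1,fy=1.1,interpolation=2); B=B[:320]
h=min(len(A),len(B)); im=np.hstack([A[:h],B[:h]]); cv2.imwrite('pics/c12.png',im[...,::-1]); print(im.shape)
f=lambda P:((proj(a,P)-[130,135])*2).round()
print('small',f((570,-385,4)),f((570,-385,70)),'medium',f((519.5,-276,4)),f((519.5,-276,80)))
g=lambda P:((proj(b,P)-[220,130])*1.1+[520,0]).round()
print('side medium',g((519.5,-276,4)),g((519.5,-276,80)))
E
```

```text
[ 518.60591357 -274.84258426  286.71004651] 88.22576703935916 [0.13119774 0.38457259 0.06339529]
(319, 674, 3)
small [ 66. 110.] [57. 81.] medium [136. 114.] [129.  80.]
side medium [581. 261.] [581. 240.]
```

View pics/c12.png

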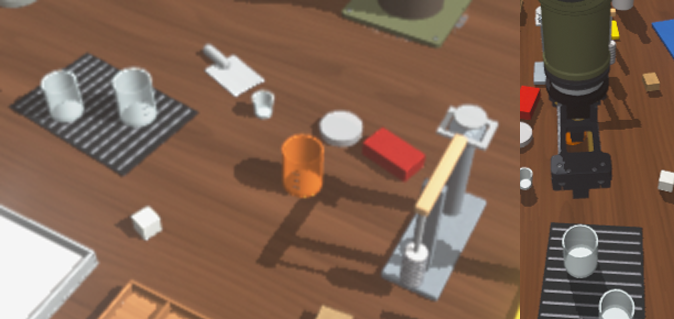

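Both beakers stand on the mat where predicted, small at (62,95) and medium at (134,97). The brush hangs level on its stand at (445,180), and the other things are in place. Handing in.

```bash
python3 -c "
from cell import robot
print(robot.hand_in())"
```

```text
the job is handed in; nothing more can be done
None
```

Job handed in with no verdict returned: the small and then the medium beaker (no large one was there) were scrubbed and stand upright on the mat, the brush is back on its stand, and the last pictures show the bystanders in place.

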